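# Hang the lift-off leaf on the humidifier

### The arm

A 6-joint arm with a two-finger parallel gripper is mounted at the origin on the work surface. World frame = base frame: x ahead of the robot, y to its left, z up, the work surface at z = 0. Lengths are in mm, angles in rad, forces in N, time in s.
With the tool pointing down it reaches from about 350 to 875 mm from the base axis. Payload 4.2 kg.
Tool frame: the origin (TCP) lies at the very end of the fingers, on their centre line; the grasp point (between the pads) lies 19 mm behind it; z points along the fingers, y is the direction in which the jaws open and shut (so a half turn about z gives the same grasp; the last joint's range is limited). The gripper opens to 85 mm and grips with 20 to 120 N. Pads are 22 mm wide; open, the fingers measure 114 mm over their backs; the gripper's body (76 mm by 85 mm) begins 54 mm behind the grasp point. The pads swing forward as they close: fully open they stand 13 mm farther back than shut.
Start: joints at [1.536, 0.385, 0.008, 0, -1.194, -0.259], TCP at [180.962, 598.207, 231.312] pointing down, gripper open.
Joint ranges: [-3.14, 3.14], [-1.21, 2.06], [-1.07, 1.41], [-3.16, 2.05], [-2.99, -0.16], [-3.1, 3.1]. Speed limits (rad/s): [2.79, 2.79, 3.14, 3.14, 3.14, 3.14].

### API

Orientations are given as a unit quaternion [x, y, z, w].
In Python, from bench import arm gives the robot as it stands.
- The arm moves only by the tool apply_moves, never from a script. Its argument "plan" is one flat list of numbers, 5 for each row, row after row: the gripper's target within -1 to 1 (shut at 1, half-way at 0, fully open at -1), then the shift along the world's x, y, z in m, then the turn about the world's z in degrees. A call has 1 to 8 rows; each row is the pose to reach, as a shift and turn from the pose commanded when the call began; what a row does not reach only later rows make up. A row lasts 1/12 s, in which the tool goes at most 41.7 mm and 7.16 degrees, less where a joint would pass 70% of its speed; a pose out of reach is approached as far as the arm can. A call with a gripper value outside its range is refused whole. The fingers move at their own pace and stop on an object; the grip force is fixed at half the most. Time passes only in rows, so rows that repeat a pose let the fingers close. It gives the time, the measured TCP pose, the force and the opening at its end, in the units of the state.
- arm.read_state(): the state, without advancing time (a new reading comes with each control period).
- arm.get_image(name): name is "scene" or "top" or "wrist"; returns a dict with "color" (384x512x3 uint8, red, green, blue), "range_z" (384x512 float32, mm along the optical axis (not along the pixel's ray), 0 where there is no reading), "camera_matrix" (3x3 intrinsics, pixels), "camera_from_world" (4x4, takes a point from world to camera coordinates); the wrist camera has in their place "mount" (4x4, takes a point from camera to tool coordinates, whose origin is the TCP and whose axes are the flange's). Camera axes: x right, y down, z forward; pixel columns grow to the right and rows downward; lengths in mm; the calibration is good to about 2 mm. The wrist camera is an equidistant fisheye: a pixel r from the principal point sees the ray r / f radians off the axis. A picture is of the moment at which its call begins: read the wrist's pose just before it.
- arm.job_done(): hands the job in, once; it reports no verdict.
The state is a dict: "clock": time; "joints": joint angles; "joint_vel": joint speeds; "joint_efforts": joint torques, N m; "position": TCP position; "ee_rot": TCP orientation; "contact_force": force on the tool from outside, world axes, zero at the start; "wrist_torque": the same for the moment, N m; "gripper_width": finger opening in mm.
Only numpy, scipy, OpenCV 4.12 (cv2) and the standard library are available. Lean on these libraries where they do the work, as an engineer would, in place of code of your own. Each camera call takes 0.05 s, during which the arm holds its last target.

### The job

Take the bamboo leaf out of its stand and hang it on the humidifier: with the leaf standing open, lower both of its sockets fully home onto the two upright hinge pins, then swing it shut and let go. The shell is fragile ceramic and the exact place of the pins is not known, so feel for them and press only lightly, and leave the jar, the toothpick holder and the two coasters where they are.

Things in the scene. Friction and masses are not known exactly. Their poses are not given: they have to be found in the camera images.
- shell: White ceramic humidifier, fixed, a box 130 (x) x 170 (y) x 150 mm high, wooden knob on top up to 172 mm. Origin: centre of its underside. Its front face (plane x = -65 mm) looks along its own -x. A dark steel hinge plate at the front's +y side carries two brass pins, one above the other on one vertical axis.
- slot_mark (a point): The near end of the slot in which the hinge plate was screwed tight, at the lower shoulder's height (35 mm above the table), shell (-81, 57.5) mm; axes as the shell's. The pin axis lies anywhere from 2 to 15 mm from here along shell +y, exact in shell x. Both pins: 8 mm thick, 14 mm tall (tops 49 and 115 mm above the table, flat), shoulders of radius 7 mm; plate surface 14 mm behind the axis.
- upper_arm (a point): The same point at the upper shoulder's height, 101 mm above the table; the upper pin is right above the lower one. The 6 mm arm under it (underside at 95 mm) stands over the lower pin, so the leaf's lower socket cannot come straight down from high up: bring it in level from the front, passing between 49 and 95 mm height, then lower.
- brow (a point): Middle of the front lower edge of a ceramic brow on the shell: 20 mm long along y, 137 to 149 mm high, standing 13 mm out from the face. It overhangs the back half of the shut leaf, so the leaf can be hung only while swung open.
- stop (a point): Front of the grey stop strip on the shell's face (12 mm wide, 90 mm tall), 9.5 mm out from the face: the leaf's back meets it when shut.
- leaf: Bamboo leaf (lift-off door): panel 90 (x) x 12 (y) x 110 mm high (z), about 0.16 kg, two steel sockets at its +x edge. Origin: centre of its underside; hung home this is 20 mm above the table. Starts upright in the stand. Open square to the face: leaf x along shell x. Shut: leaf x along shell +y, i.e. 90 degrees counter-clockwise (from above) from there. Turns freely on the pins.
- leaf_sockets (a point): Socket axis at the lower mouth of the lower socket, leaf (56, 0, 15) mm; axes as the leaf's. Home, it is on the true pin axis 35 mm above the table. Sockets: tubes 22 mm outside, 11 mm hole, 14 mm long, open at both ends; the lower spans leaf z 15 to 29 mm, the upper 81 to 95 mm.
- leaf_top (a point): Middle of the leaf's top edge, leaf (0, 0, 110) mm; grip here across the 12 mm thickness (leaf y).
- stand: Dark wooden stand, fixed, 110 (x) x 56 (y) mm, base 12 mm thick, with two rails 80 mm long up to 30 mm height forming a slot 16 mm wide along x in which the leaf stands (leaf x along stand x). Origin: centre of its underside.
- jar: Amber glass jar with clip-on lid, 72 mm across, 104 mm high, loose; leave alone. Origin: centre of its underside.
- toothpicks: White plastic toothpick holder with push top, 46 mm across, 80 mm high, loose; leave alone. Origin: centre of its underside.
- coaster_a: Steel coaster, 96 mm across, 5 mm thick, loose; leave alone. Origin: centre of its underside.
- coaster_b: Steel coaster, the same as the other; leave alone. Origin: centre of its underside.
There are look-alikes about, which are no part of the job. Of the things like the shell, leave any that is green; of the rest the larger one is meant.

How it is judged:
By the outcome, as a careful person would: the job done as asked, in the order asked, and still so for the second after the job is handed in, with the robot touching nothing.
It also fails if it takes over 72 s, if anything falls off the work surface, if the arm or the gripper's body presses on something with over 40 N, if the wrist force passes 120 N, or if a joint passes its speed limit or range.

## Working session

There is one attempt and no reset: what is moved stays moved. The work goes in short steps, Python scripts to look and compute and a tool call to move; the robot and the scene stay as the last step left them, time stands still between calls to the robot, and variables do not carry over. Pictures are saved under pics/ and viewed, and the job is handed in when it is done.

Besides the shell and the picture viewer there is one more tool, called after "Request:" as name(argument=value, ...) on one line, values as JSON. apply_moves: Moves the arm, as the interface text tells. Its arguments: {"type":"object","properties":{"plan":{"type":"array","items":{"type":"number"}}},"required":["plan"]}

```bash
mkdir -p pics; ls
cat > h.py <<'E'
import numpy as np,cv2,pickle
from bench import arm
def snap(n,tag):
    s=arm.read_state(); d=arm.get_image(n); d['state']=s
    pickle.dump(d,open(f'{tag}.pkl','wb'))
    cv2.imwrite(f'pics/{tag}.png',cv2.cvtColor(d['color'],cv2.COLOR_RGB2BGR)); return d
def world(d):
    K=np.array(d['camera_matrix']);z=d['range_z'].astype(float)
    v,u=np.mgrid[:z.shape[0],:z.shape[1]]
    P=np.stack([(u-K[0,2])/K[0,0]*z,(v-K[1,2])/K[1,1]*z,z],-1)
    T=np.linalg.inv(np.array(d['camera_from_world']))
    W=P@T[:3,:3].T+T[:3,3]; W[z==0]=np.nan
    return W
E
python3 - <<'E'
from h import *
for n in ('scene','top','wrist'):
    d=snap(n,n+'0')
s=arm.read_state();print(s)
E
```

```text
pics
{'clock': 0.15, 'joints': array([ 1.53563191e+00,  3.85371054e-01,  6.96233199e-03, -3.63399837e-04,
       -1.19400419e+00, -2.58600352e-01]), 'joint_vel': array([-0.00072421, -0.00244149,  0.00475178,  0.00120704,  0.00132548,
       -0.00066057]), 'joint_efforts': array([ 1.89337125e-04, -3.92676473e+01,  1.88580358e+01,  4.18863505e+00,
       -3.42933432e-03, -1.00815921e-06]), 'position': array([180.82870915, 597.81625891, 230.48538596]), 'ee_rot': array([ 9.89222019e-01, -1.46421021e-01, -7.77335312e-05,  8.22083554e-04]), 'contact_force': array([-0.13150204, -0.29184902, -0.12371162]), 'wrist_torque': array([-0.01788568, -0.03565326, -0.05277555]), 'gripper_width': 85.12519050831673}
```

View pics/scene0.png

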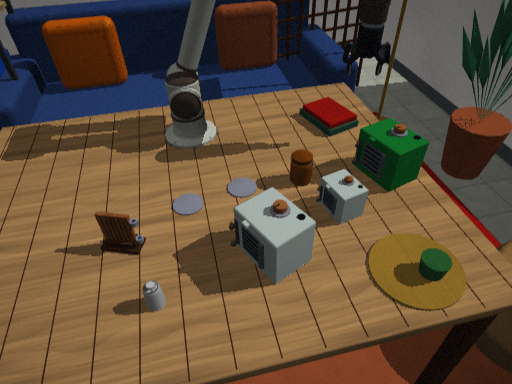

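View pics/top0.png

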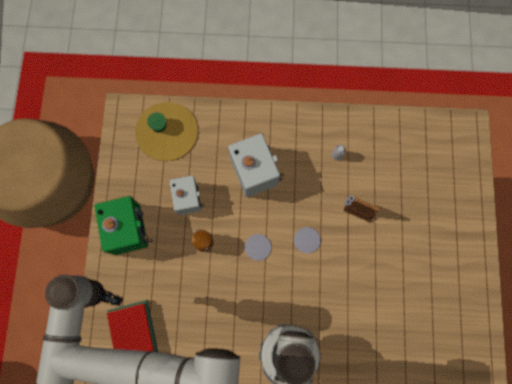

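View pics/wrist0.png

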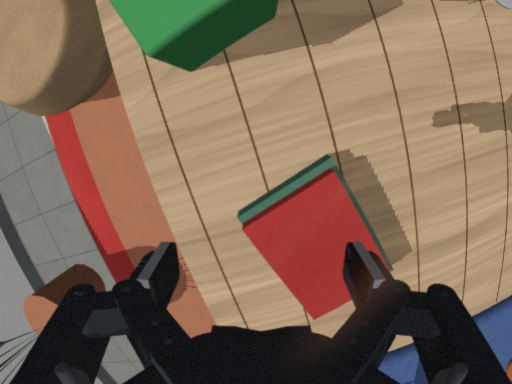

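Run:
```python
from h import *
for n,(a,b,c,e) in {'scene':(80,160,330,320),'top':(210,110,410,260)}.items():
    d=pickle.load(open(n+'0.pkl','rb'));im=cv2.cvtColor(d['color'],cv2.COLOR_RGB2BGR)[b:e,a:c]
    cv2.imwrite(f'pics/{n}z.png',cv2.resize(im,None,fx=780/(c-a),fy=780/(c-a) if n=='top' else 3.1,interpolation=cv2.INTER_CUBIC)[:600])
    print(d['camera_matrix'],d['camera_from_world'])
```

```text
[[369.37029288   0.         258.46463012]
 [  0.         369.37029288 198.92454645]
 [  0.           0.           1.        ]] [[ 2.34349779e-01  9.71966675e-01 -1.89990570e-02 -2.68200580e+02]
 [ 6.60685356e-01 -1.73572679e-01 -7.30320057e-01 -2.60243433e+02]
 [-7.13144475e-01  1.58597945e-01 -6.82840867e-01  1.45230308e+03]
 [ 0.00000000e+00  0.00000000e+00  0.00000000e+00  1.00000000e+00]]
[[481.46072495   0.         252.49334383]
 [  0.         481.46072495 188.74965565]
 [  0.           0.           1.        ]] [[ 4.58337093e-02 -9.98943960e-01  3.19926295e-03  1.29498977e+02]
 [-9.73776009e-01 -4.53929292e-02 -2.22934446e-01  5.79279500e+02]
 [ 2.22844242e-01  7.10254708e-03 -9.74828189e-01  1.67484750e+03]
 [ 0.00000000e+00  0.00000000e+00  0.00000000e+00  1.00000000e+00]]
```

View pics/scenez.png

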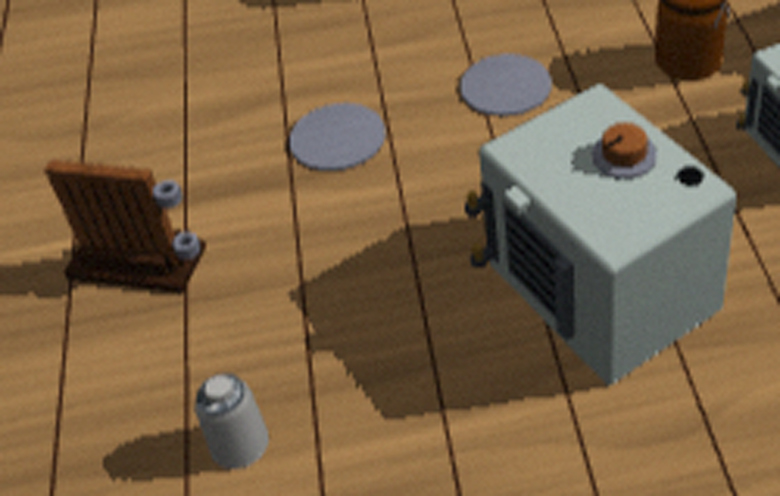

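View pics/topz.png

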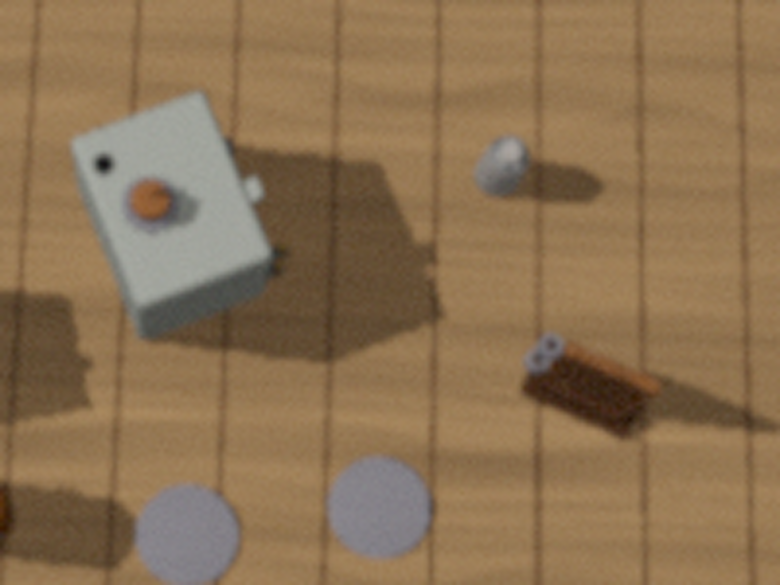

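Run:
```python
from h import *
for n in ('scene','top'):
    d=pickle.load(open(n+'0.pkl','rb'));W=world(d);c=d['color'].astype(int)
    print(n)
    # table check
    r=(np.abs(W[...,2])<15)&(W[...,0]>300)&(W[...,0]<800)&(abs(W[...,1])<400); print('table z',np.median(W[r][:,2]))
    m=(abs(W[...,2]-150)<5)&(W[...,0]>400)&(W[...,0]<800)&(W[...,1]>-50)&(W[...,1]<300)&(c.min(-1)>110)
    P=W[m];print('top z',np.median(P[:,2]),len(P))
    # ray cast mask on z=150
    K=d['camera_matrix'];T=np.linalg.inv(d['camera_from_world'])
    def cast(uv,z):
        uv=np.atleast_2d(uv).astype(float);r=np.c_[(uv-[K[0,2],K[1,2]])/[K[0,0],K[1,1]],np.ones(len(uv))]@T[:3,:3].T
        return (T[:3,3]+r*((z-T[2,3])/r[:,2])[:,None])
    mm=cv2.morphologyEx(m.astype(np.uint8),cv2.MORPH_OPEN,np.ones((5,5)))
    cs,_=cv2.findContours(mm,0,1);q=max(cs,key=cv2.contourArea)[:,0]
    Q=cast(q,150)[:,:2].astype(np.float32)
    print('shell',cv2.minAreaRect(Q),cv2.boxPoints(cv2.minAreaRect(Q)).round(1).tolist())
    # leaf top
    m=(abs(W[...,2]-122)<4)&(W[...,0]>350)&(W[...,0]<600)&(W[...,1]>-400)&(W[...,1]<-100)
    v,u=np.nonzero(m);print('leaf top px',len(v),np.median(W[m],0)); 
    if len(v): print(cv2.minAreaRect(W[m][:,:2].astype(np.float32)))
    m=(W[...,2]>60)&(W[...,2]<135)&(W[...,0]>350)&(W[...,0]<600)&(W[...,1]>-400)&(W[...,1]<-100)
    P=W[m];print('leaf all',len(P),P.min(0),P.max(0));
    wood=m&(c[...,0]-c[...,2]>25); Pw=W[wood]; 
    print('wood',cv2.minAreaRect(Pw[:,:2].astype(np.float32)))
    st=m&(c[...,0]-c[...,2]<10); print('steel',[ (round(a),round(b),round(cc)) for a,b,cc in W[st][::6]])
```

```text
scene
table z 1.0658068341638227
top z 150.9471900457624 2182
shell ((658.9332275390625, 159.14161682128906), (169.42874145507812, 125.25162506103516), 23.999677658081055) [[556.0999755859375, 181.89999389648438], [607.0, 67.5], [761.7999877929688, 136.39999389648438], [710.9000244140625, 250.8000030517578]]
leaf top px 143 [ 526.03565343 -240.89046548  122.1785847 ]
((524.8895874023438, -241.466552734375), (92.3166732788086, 14.463045120239258), 66.4170913696289)
leaf all 696 [ 503.00197393 -285.36782809   60.27206915] [ 558.19886091 -179.03566     125.45534401]
wood ((528.4337158203125, -232.65635681152344), (111.57705688476562, 16.750247955322266), 69.06568145751953)
steel [(539, -192, 105), (543, -194, 106), (549, -198, 110), (550, -184, 106), (555, -191, 110), (547, -201, 100), (553, -185, 102), (556, -192, 104), (550, -200, 95), (556, -184, 97)]
top
table z 0.5032446841370302
top z 150.09603450952545 1236
shell ((683.5648193359375, 150.95388793945312), (18.254247665405273, 17.489484786987305), 2.613584518432617) [[674.0, 159.3000030517578], [674.7999877929688, 141.8000030517578], [693.0999755859375, 142.60000610351562], [692.2999877929688, 160.10000610351562]]
leaf top px 69 [ 523.58813027 -247.6600645   121.01407809]
((524.7899169921875, -243.71286010742188), (87.91658782958984, 14.141521453857422), 67.33463287353516)
leaf all 240 [ 503.44863531 -286.23172961   60.01525611] [ 556.93763433 -179.32222345  132.68245369]
wood ((528.2843627929688, -234.1155242919922), (107.69508361816406, 16.43655776977539), 64.69149780273438)
steel [(551, -186, 98), (543, -181, 103), (539, -185, 104), (537, -193, 98)]
```

```bash
cat >> h.py <<'E'
def cast(d,uv,z):
    K=d['camera_matrix'];T=np.linalg.inv(d['camera_from_world'])
    uv=np.atleast_2d(uv).astype(float);r=np.c_[(uv-[K[0,2],K[1,2]])/[K[0,0],K[1,1]],np.ones(len(uv))]@T[:3,:3].T
    return (T[:3,3]+r*((z-T[2,3])/r[:,2])[:,None])
E
python3 - <<'E'
from h import *
for n in ('scene','top'):
    d=pickle.load(open(n+'0.pkl','rb'));W=world(d);c=d['color'].astype(int)
    box=(W[...,0]>400)&(W[...,0]<820)&(W[...,1]>0)&(W[...,1]<300)
    m=box&(abs(W[...,2]-150)<6)
    mm=cv2.morphologyEx(m.astype(np.uint8),cv2.MORPH_CLOSE,np.ones((15,15)))
    mm=cv2.morphologyEx(mm,cv2.MORPH_OPEN,np.ones((7,7)))
    cs,_=cv2.findContours(mm,0,1);q=max(cs,key=cv2.contourArea)[:,0]
    R=cv2.minAreaRect(cast(d,q,150)[:,:2].astype(np.float32));print(n,'shell',R,cv2.boxPoints(R).round(1).tolist())
    hsv=cv2.cvtColor(d['color'],cv2.COLOR_RGB2HSV).astype(int)
    m=(W[...,2]>25)&(W[...,2]<122)&(W[...,0]>600)&(W[...,0]<670)&(W[...,1]>20)&(W[...,1]<85)
    v,u=np.nonzero(m)
    for a in zip(u,v,W[m].round(0).tolist(),d['color'][m].tolist()): print(a) if len(v)<90 else None
    m=(W[...,2]>60)&(W[...,0]>560)&(W[...,0]<800)&(W[...,1]<-50)&(W[...,1]>-300)
    print('tooth',np.nanmedian(W[m],0))
E
```

```text
scene shell ((662.306640625, 151.64788818359375), (171.33856201171875, 143.615234375), 24.437400817871094) [[554.5999755859375, 181.60000610351562], [614.0, 50.79999923706055], [770.0, 121.69999694824219], [710.5999755859375, 252.5]]
tooth [ 742.87466561 -155.7907214    70.35842374]
top shell ((657.49609375, 150.8614044189453), (170.059814453125, 142.13458251953125), 24.10884666442871) [[550.9000244140625, 181.0], [608.9000244140625, 51.29999923706055], [764.0999755859375, 120.69999694824219], [706.0999755859375, 250.5]]
(np.int64(281), np.int64(172), [630.0, 57.0, 104.0], [89, 71, 45])
(np.int64(282), np.int64(172), [627.0, 54.0, 116.0], [94, 72, 43])
(np.int64(283), np.int64(172), [628.0, 50.0, 110.0], [98, 77, 47])
(np.int64(280), np.int64(173), [627.0, 61.0, 101.0], [78, 64, 51])
(np.int64(281), np.int64(173), [626.0, 57.0, 104.0], [77, 63, 40])
(np.int64(282), np.int64(173), [623.0, 54.0, 116.0], [85, 69, 33])
(np.int64(283), np.int64(173), [625.0, 50.0, 108.0], [88, 69, 43])
(np.int64(280), np.int64(174), [623.0, 60.0, 101.0], [60, 57, 49])
(np.int64(281), np.int64(174), [624.0
[... 1894 characters left out ...]
(274), np.int64(181), [600.0, 80.0, 85.0], [76, 75, 73])
(np.int64(275), np.int64(181), [602.0, 76.0, 77.0], [79, 80, 76])
(np.int64(276), np.int64(181), [601.0, 73.0, 82.0], [80, 80, 77])
(np.int64(277), np.int64(181), [603.0, 69.0, 77.0], [77, 74, 71])
(np.int64(276), np.int64(182), [602.0, 72.0, 64.0], [79, 81, 76])
(np.int64(277), np.int64(182), [603.0, 68.0, 62.0], [77, 77, 69])
(np.int64(276), np.int64(183), [604.0, 71.0, 41.0], [78, 79, 73])
(np.int64(277), np.int64(183), [605.0, 67.0, 37.0], [84, 79, 67])
(np.int64(275), np.int64(184), [603.0, 74.0, 29.0], [75, 77, 73])
(np.int64(276), np.int64(184), [603.0, 70.0, 28.0], [80, 78, 73])
tooth [ 732.29135612 -158.0047725    70.66454854]
```

Request:
apply_moves(plan=[-1, 0.126, -0.308, 0, -50, -1, 0.126, -0.308, 0, -50, -1, 0.126, -0.308, 0, -50, -1, 0.126, -0.308, 0, -50, -1, 0.126, -0.308, 0, -50, -1, 0.126, -0.308, 0, -50, -1, 0.126, -0.308, 0, -50, -1, 0.126, -0.308, 0, -50])

```text
clock: 0.82
position: [307.1, 288.0, 231.2]
ee_rot: [0.834, -0.552, -0.0, 0.0]
contact_force: [1.2, -0.4, 1.6]
gripper_width: 85.5
```

Request:
apply_moves(plan=[-1, 0.126, -0.308, 0, -46, -1, 0.126, -0.308, 0, -46, -1, 0.126, -0.308, 0, -46, -1, 0.126, -0.308, 0, -46, -1, 0.126, -0.308, 0, -46, -1, 0.126, -0.308, 0, -46, -1, 0.126, -0.308, 0, -46, -1, 0.126, -0.308, 0, -46])

```text
clock: 1.48
position: [433.1, -19.9, 231.5]
ee_rot: [-0.552, 0.834, -0.0, 0.0]
contact_force: [1.3, 1.8, 0.4]
gripper_width: 85.4
```

Request:
apply_moves(plan=[-1, 0.092, -0.224, 0, 0, -1, 0.092, -0.224, 0, 0, -1, 0.092, -0.224, 0, 0, -1, 0.092, -0.224, 0, 0, -1, 0.092, -0.224, 0, 0, -1, 0.092, -0.224, 0, 0, -1, 0.092, -0.224, 0, 0])

```text
clock: 2.07
position: [526.4, -246.6, 229.7]
ee_rot: [-0.551, 0.835, -0.0, -0.001]
contact_force: [0.7, 0.1, 0.1]
gripper_width: 85.6
```

Run:
```python
from h import *
d=snap('wrist','w1');print({k:d[k] for k in('camera_matrix','mount')});print(d['state']['position'],d['state']['ee_rot'],d['state']['joints'])
```

```text
{'camera_matrix': array([[297.31863964,   0.        , 260.77581025],
       [  0.        , 297.31863964, 190.81022136],
       [  0.        ,   0.        ,   1.        ]]), 'mount': array([[ 7.83644282e-04, -9.55152310e-01, -2.96113917e-01,
         7.39926883e+01],
       [ 9.99999640e-01,  8.45252555e-04, -8.00399089e-05,
        -2.36999070e-01],
       [ 3.26741348e-04, -2.96113747e-01,  9.55152628e-01,
        -1.44124036e+02],
       [ 0.00000000e+00,  0.00000000e+00,  0.00000000e+00,
         1.00000000e+00]])}
[ 526.35482872 -246.62450278  229.74634975] [-5.50972228e-01  8.34523226e-01 -1.11305475e-04 -7.59841697e-04] [-0.15903718  0.31195944 -0.10540803  0.00130292 -1.15439825 -0.24522873]
```

View pics/w1.png

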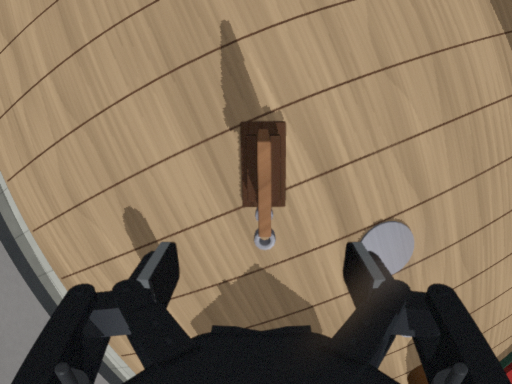

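```bash
cat >> h.py <<'E'
from scipy.spatial.transform import Rotation as R_
def wrays(d,uv):
    K=d['camera_matrix'];M=d['mount'];s=d['state']
    uv=np.atleast_2d(uv).astype(float);p=(uv-[K[0,2],K[1,2]])/K[0,0]
    th=np.linalg.norm(p,axis=1);k=np.where(th>1e-9,np.sin(th)/np.maximum(th,1e-9),1)
    r=np.c_[p*k[:,None],np.cos(th)]
    R=R_.from_quat(s['ee_rot']).as_matrix()
    o=R@M[:3,3]+s['position']; return o,r@M[:3,:3].T@R.T
def wcast(d,uv,z):
    o,r=wrays(d,uv);return o+r*((z-o[2])/r[:,2])[:,None]
def wpts(d):
    z=d['range_z'].astype(float);v,u=np.mgrid[:z.shape[0],:z.shape[1]]
    uv=np.c_[u.ravel(),v.ravel()]
    K=d['camera_matrix'];th=np.linalg.norm((uv-[K[0,2],K[1,2]])/K[0,0],axis=1)
    o,r=wrays(d,uv);P=o+r*(z.ravel()/np.cos(th))[:,None];P[z.ravel()==0]=np.nan
    return P.reshape(z.shape+(3,))
E
python3 - <<'E'
from h import *
d=pickle.load(open('w1.pkl','rb'));W=wpts(d);c=d['color'].astype(int)
print('table',np.nanmedian(W[60:100,100:200,2]))
b=(W[...,0]>450)&(W[...,0]<600)&(W[...,1]<-150)&(W[...,1]>-320)
m=b&(abs(W[...,2]-122)<7)&(c[...,0]-c[...,2]>25)
print(m.sum(),np.nanmedian(W[m][:,2]))
v,u=np.nonzero(m);print(u.min(),u.max(),v.min(),v.max())
Q=wcast(d,np.c_[u,v],122)[:,:2].astype(np.float32);print(cv2.minAreaRect(Q))
st=b&(W[...,2]>85)&(c[...,0]-c[...,2]<15);v,u=np.nonzero(st);print(len(v),np.nanmedian(W[st],0))
if len(v): print(cv2.minEnclosingCircle(wcast(d,np.c_[u,v],107)[:,:2].astype(np.float32)))
im=cv2.cvtColor(d['color'],cv2.COLOR_RGB2BGR)[110:260,220:310];cv2.imwrite('pics/w1z.png',cv2.resize(im,None,fx=4,fy=4))
E
```

```text
table 1.6678178113616013
1300 123.20196396486907
257 270 140 236
((525.6669311523438, -242.50088500976562), (89.70415496826172, 11.614992141723633), 67.43396759033203)
34946 [ 524.54824236 -256.33779371  314.38072144]
((710.2393188476562, 170.19676208496094), 562.1021118164062)
```

View pics/w1z.png

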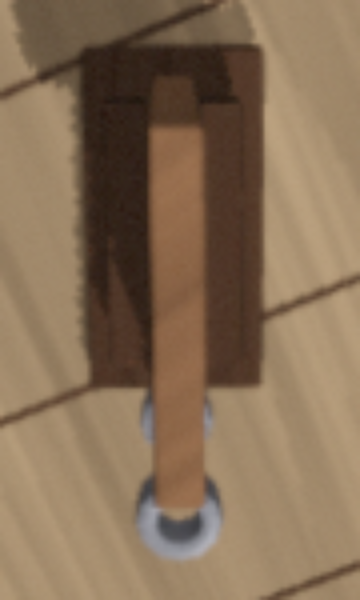

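Run:
```python
from h import *
s=arm.read_state();print(s['position'],s['joint_vel'],s['ee_rot'])
```

```text
[ 525.20122499 -244.40885691  229.71909311] [ 0.0518211  -0.04807979 -0.05403232 -0.014494   -0.00619363 -0.01424674] [-5.51280270e-01  8.34319423e-01  7.35476061e-04 -7.88950612e-04]
```

Request:
apply_moves(plan=[-1, 0.0, -0.001, -0.04, 0.5, -1, 0.0, -0.001, -0.04, 0.5, -1, 0.0, -0.001, -0.04, 0.5, -1, 0.0, -0.001, -0.04, 0.5, -1, 0.0, -0.001, -0.04, 0.5, -1, 0.0, -0.001, -0.04, 0.5])

```text
clock: 2.62
position: [525.9, -242.5, 193.3]
ee_rot: [-0.557, 0.83, -0.001, 0.001]
contact_force: [-0.2, -0.1, -1.3]
gripper_width: 85.7
```

```bash
cat > leaf.py <<'E'
from h import *
import sys
d=snap('wrist',sys.argv[1]);W=wpts(d);c=d['color'].astype(int)
b=(W[...,0]>450)&(W[...,0]<600)&(W[...,1]<-150)&(W[...,1]>-320)
m=b&(abs(W[...,2]-122)<7)&(c[...,0]-c[...,2]>25)
v,u=np.nonzero(m)
Q=wcast(d,np.c_[u,v],122)[:,:2].astype(np.float32);print(cv2.minAreaRect(Q))
print(d['state']['position'],d['state']['ee_rot'],d['state']['contact_force'])
E
python3 leaf.py w2
```

```text
((525.2921752929688, -242.54286193847656), (89.77014923095703, 11.926755905151367), 68.0549087524414)
[ 525.87512717 -242.50004135  193.32131174] [-0.55721694  0.83036521 -0.00128131  0.00112501] [-0.19112142 -0.08760941 -1.28369099]
```

Request:
apply_moves(plan=[-1, 0, 0, -0.04, 0, -1, 0, 0, -0.08, 0, -1, 0, 0, -0.099, 0, -1, 0, 0, -0.099, 0, -1, 0, 0, -0.099, 0, -1, 0, 0, -0.099, 0])

```text
clock: 3.17
position: [526.7, -243.2, 94.5]
ee_rot: [-0.557, 0.83, -0.002, 0.001]
contact_force: [0.7, 0.3, 1.0]
gripper_width: 85.5
```

Request:
apply_moves(plan=[1, 0, 0, 0, 0, 1, 0, 0, 0, 0, 1, 0, 0, 0, 0, 1, 0, 0, 0, 0, 1, 0, 0, 0, 0, 1, 0, 0, 0, 0, 1, 0, 0, 0, 0, 1, 0, 0, 0, 0])

```text
clock: 3.83
position: [525.3, -242.9, 92.7]
ee_rot: [-0.557, 0.831, -0.0, 0.0]
contact_force: [0.8, 0.6, 1.6]
gripper_width: 10.9
```

Request:
apply_moves(plan=[1, 0, 0, 0.01, 0, 1, 0, 0, 0.03, 0, 1, 0, 0, 0.055, 0, 1, 0, 0, 0.08, 0, 1, 0, 0, 0.08, 0, 1, 0, 0, 0.08, 0, 1, 0, 0, 0.08, 0, 1, 0, 0, 0.08, 0])

```text
clock: 4.5
position: [523.8, -242.4, 170.7]
ee_rot: [-0.557, 0.831, 0.001, -0.001]
contact_force: [-1.2, 0.3, -1.9]
gripper_width: 11.3
```

Run:
```python
from h import *
d=snap('wrist','w3');print(d['state']['position'],d['state']['ee_rot'],d['state']['contact_force'],d['state']['wrist_torque'],d['state']['gripper_width'])
```

```text
[ 523.78808548 -242.43661188  170.702844  ] [-0.55660563  0.83077498  0.00140529 -0.00106197] [-1.18257402  0.33459343 -1.87837756] [-0.01739943  0.03371373 -0.00072798] 11.278766636419949
```

View pics/w3.png

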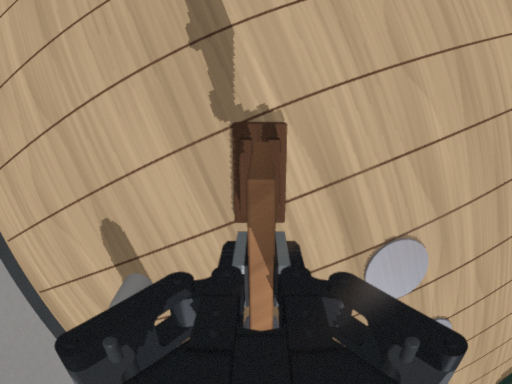

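Request:
apply_moves(plan=[1, 0.02, 0.06, 0, 55, 1, 0.02, 0.06, 0, 55, 1, 0.02, 0.06, 0, 55, 1, 0.02, 0.06, 0, 55, 1, 0.02, 0.06, 0, 55, 1, 0.02, 0.06, 0, 55, 1, 0.02, 0.06, 0, 55, 1, 0.02, 0.06, 0, 55])

```text
clock: 5.22
position: [544.3, -182.6, 170.9]
ee_rot: [0.879, -0.477, -0.001, 0.001]
contact_force: [0.5, -0.1, -1.2]
gripper_width: 11.2
```

Request:
apply_moves(plan=[1, 0.02, 0.06, 0, 55, 1, 0.02, 0.06, 0, 55, 1, 0.02, 0.06, 0, 55, 1, 0.02, 0.06, 0, 55, 1, 0.02, 0.06, 0, 55, 1, 0.02, 0.06, 0, 55, 1, 0.02, 0.06, 0, 55, 1, 0.02, 0.06, 0, 55])

```text
clock: 5.88
position: [564.3, -122.7, 170.9]
ee_rot: [1.0, -0.018, -0.001, 0.0]
contact_force: [0.8, -0.3, -2.4]
gripper_width: 10.8
```

Request:
apply_moves(plan=[1, 0.01, 0.063, 0, 35, 1, 0.01, 0.063, 0, 35, 1, 0.01, 0.063, 0, 35, 1, 0.01, 0.063, 0, 35, 1, 0.01, 0.063, 0, 35, 1, 0.01, 0.063, 0, 35, 1, 0.01, 0.063, 0, 35, 1, 0.01, 0.063, 0, 35])

```text
clock: 6.55
position: [574.7, -59.9, 171.6]
ee_rot: [0.96, 0.28, -0.001, -0.0]
contact_force: [-0.6, 0.1, -1.9]
gripper_width: 11.0
```

Run:
```python
from h import *
d=snap('wrist','w4');print(d['state']['position'],d['state']['ee_rot'],d['state']['joints'],np.abs(d['state']['joint_vel']).max())
```

```text
[574.66662555 -59.90588945 171.63324112] [ 9.60004439e-01  2.79983980e-01 -6.61299334e-04 -1.08460305e-04] [ 1.76319821e-01  3.54984328e-01 -1.96310268e-01 -8.65868496e-05
 -1.02083997e+00  1.96207678e+00] 0.008914282703758845
```

View pics/w4.png

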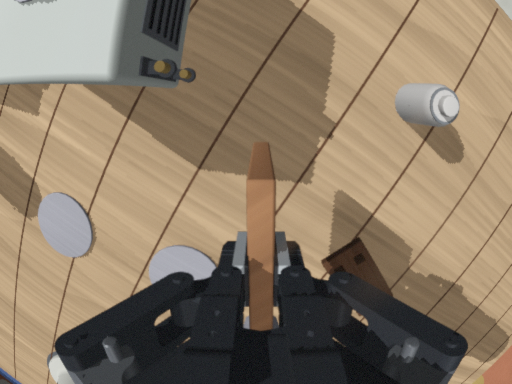

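Run:
```python
from h import *
d=pickle.load(open('w4.pkl','rb'))
im=cv2.cvtColor(d['color'],cv2.COLOR_RGB2BGR)[0:100,110:210];cv2.imwrite('pics/w4z.png',cv2.resize(im,None,fx=6,fy=6,interpolation=cv2.INTER_CUBIC))
```

```text
(no output)
```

View pics/w4z.png

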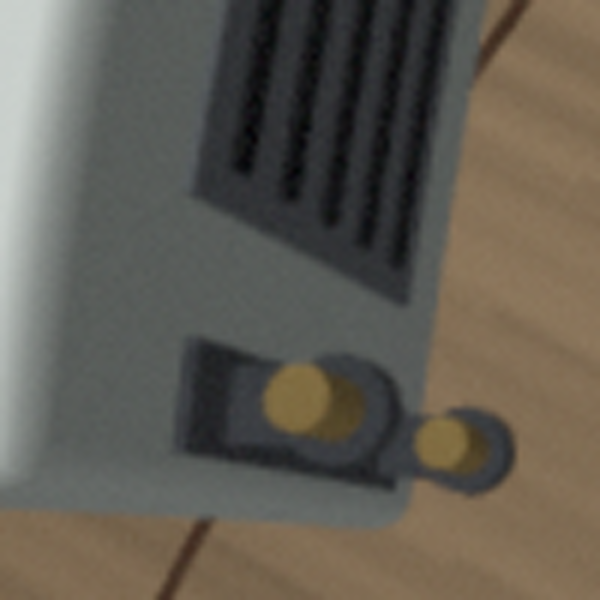

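Run:
```python
from h import *
d=pickle.load(open('w4.pkl','rb'))
print(wcast(d,[[159.3,65.9]],115),wcast(d,[[183.3,73.4]],49))
W=wpts(d)
print('table',np.nanmedian(W[100:140,150:230,2]))
# front face points
m=(W[...,2]>20)&(W[...,2]<135);m[:, :110]=0;m[:,210:]=0;m[100:]=0
m2=m.copy(); m2[55:,140:]=0
P=W[m2];P=P[(P[:,0]>590)]
from numpy.linalg import svd
for it in range(4):
    c=P.mean(0);n=svd(P-c)[2][2];r=(P-c)@n;P=P[abs(r)<2.5*r.std()+.5]
print(len(P),n,c,r.std(),np.degrees(np.arctan2(n[1],n[0])))
t=(abs(W[...,2]-150)<5);t[120:]=0;v,u=np.nonzero(t);
Q=wcast(d,np.c_[u,v],150);print('top z',np.median(W[t][:,2]))
R=cv2.minAreaRect(Q[:,:2].astype(np.float32));print(R,cv2.boxPoints(R))
```

```text
[[625.14853478  55.65432157 115.        ]] [[625.06784643  55.47294019  49.        ]]
table 1.4420870674276216
3142 [-0.37925558  0.92527258 -0.00598858] [645.65993097  81.20269644  93.23870283] 0.8281778722793707 112.28800035152213
top z 151.05021209218756
((612.2377319335938, 131.67068481445312), (67.27764892578125, 123.47008514404297), 24.218393325805664) [[556.2348   174.17316 ]
 [606.8842    61.569855]
 [668.24066   89.16821 ]
 [617.59125  201.77151 ]]
```

Request:
apply_moves(plan=[1, 0.05, 0.0, 0, -54, 1, 0.05, 0.0, 0, -54, 1, 0.05, 0.0, 0, -54, 1, 0.05, 0.0, 0, -54, 1, 0.05, 0.0, 0, -54, 1, 0.05, 0.0, 0, -54, 1, 0.05, 0.0, 0, -54, 1, 0.05, 0.0, 0, -54])

```text
clock: 7.27
position: [624.8, -60.0, 172.0]
ee_rot: [0.982, -0.189, -0.0, 0.0]
contact_force: [0.5, 0.4, -1.2]
gripper_width: 11.1
```

Request:
apply_moves(plan=[1, 0.048, 0.01, 0, -44.3, 1, 0.048, 0.01, 0, -44.3, 1, 0.048, 0.01, 0, -44.3, 1, 0.048, 0.01, -0.01, -44.3, 1, 0.048, 0.01, -0.03, -44.3, 1, 0.048, 0.01, -0.05, -44.3, 1, 0.048, 0.01, -0.05, -44.3, 1, 0.048, 0.01, -0.05, -44.3])

```text
clock: 7.93
position: [672.2, -50.2, 121.0]
ee_rot: [0.841, -0.542, -0.001, 0.001]
contact_force: [-0.2, -0.4, -1.6]
gripper_width: 11.0
```

Request:
apply_moves(plan=[1, 0, 0, 0, 0, 1, 0, 0, 0, 0, 1, 0, 0, 0, 0, 1, 0, 0, 0, 0])

```text
clock: 8.27
position: [673.5, -49.8, 123.6]
ee_rot: [0.841, -0.542, 0.001, -0.001]
contact_force: [-0.4, -0.7, -2.4]
gripper_width: 11.2
```

```bash
cat > st.py <<'E'
from h import *
s=arm.read_state();q=s['ee_rot']
print(s['clock'],s['position'].round(2),'toolyaw',np.degrees(2*np.arctan2(q[1],q[0])).round(2)%360,'tilt',q.round(4),'F',s['contact_force'].round(2),'T',s['wrist_torque'].round(3),'v',abs(s['joint_vel']).max().round(3))
p=s['position'];a=np.radians(114.2);L=np.radians(np.degrees(2*np.arctan2(q[1],q[0]))+180)
soc=p[:2]+56*np.array([np.cos(L),np.sin(L)])
e=soc-[625.1,55.6];print('socket',soc.round(2),'rel pin shell x,y:',(e@[np.cos(a),np.sin(a)]).round(2),(e@[-np.sin(a),np.cos(a)]).round(2),'b',(p[2]-80.7).round(2))
E
python3 st.py
python3 - <<'E'
from h import *
d=snap('scene','s1');im=cv2.cvtColor(d['color'],cv2.COLOR_RGB2BGR)[140:300,160:360];cv2.imwrite('pics/s1z.png',cv2.resize(im,None,fx=3.7,fy=3.7,interpolation=cv2.INTER_CUBIC))
E
```

```text
8.2667 [673.52 -49.75 123.57] toolyaw 294.40999999999997 tilt [ 8.406e-01 -5.417e-01  8.000e-04 -7.000e-04] F [-0.43 -0.68 -2.36] T [-0.061  0.004 -0.048] v 0.007
socket [650.38   1.24] rel pin shell x,y: -59.94 -0.77 b 42.87
```

View pics/s1z.png

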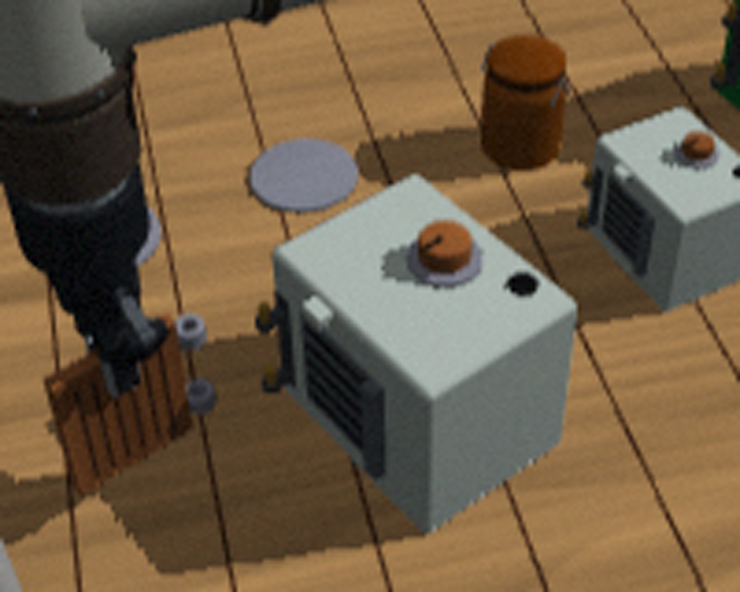

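Request:
apply_moves(plan=[1, -0.008, 0.018, 0, 0, 1, -0.015, 0.033, 0, 0, 1, -0.0185, 0.041, 0, 0, 1, -0.0205, 0.0455, 0, 0, 1, -0.022, 0.049, 0, 0, 1, -0.0233, 0.0518, 0, 0, 1, -0.0243, 0.054, 0, 0, 1, -0.0243, 0.054, 0, 0])

```text
clock: 8.98
position: [648.7, 4.2, 122.3]
ee_rot: [0.84, -0.542, -0.0, -0.0]
contact_force: [-0.1, 0.4, -1.1]
gripper_width: 11.5
```

```bash
python3 st.py
python3 - <<'E'
from h import *
d=snap('scene','s2');im=cv2.cvtColor(d['color'],cv2.COLOR_RGB2BGR)[180:280,190:290];cv2.imwrite('pics/s2z.png',cv2.resize(im,None,fx=6,fy=6,interpolation=cv2.INTER_CUBIC))
d=snap('top','t2');im=cv2.cvtColor(d['color'],cv2.COLOR_RGB2BGR)[130:220,230:320];cv2.imwrite('pics/t2z.png',cv2.resize(im,None,fx=6,fy=6,interpolation=cv2.INTER_CUBIC))
E
```

```text
8.9833 [648.67   4.2  122.3 ] toolyaw 294.36 tilt [ 0.8404 -0.542  -0.     -0.    ] F [-0.14  0.43 -1.11] T [-0.01   0.013 -0.034] v 0.008
socket [625.57  55.21] rel pin shell x,y: -0.54 -0.27 b 41.6
```

View pics/s2z.png

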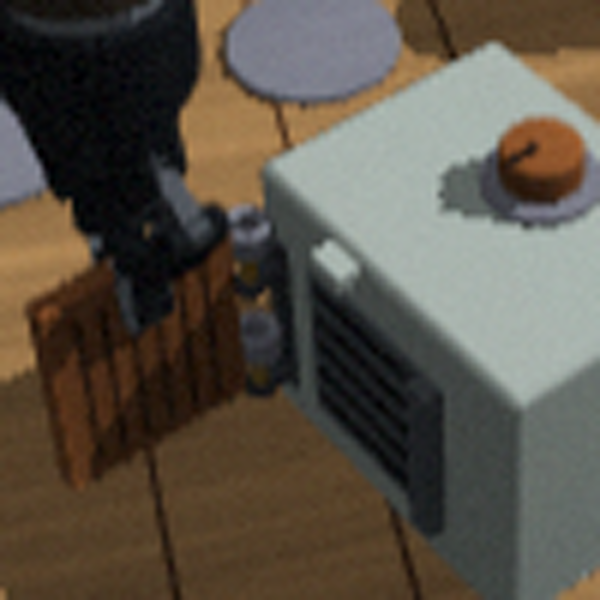

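View pics/t2z.png

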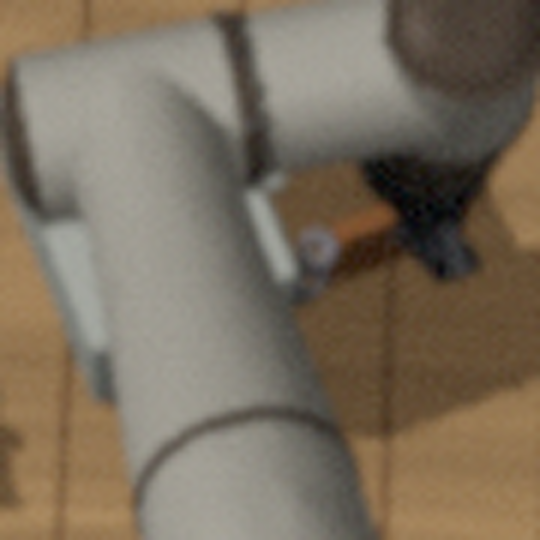

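Request:
apply_moves(plan=[1, 0, 0, -0.003, 0, 1, 0, 0, -0.006, 0, 1, 0, 0, -0.007, 0, 1, 0, 0, -0.008, 0, 1, 0, 0, -0.009, 0, 1, 0, 0, -0.009, 0])

```text
clock: 9.58
position: [648.5, 4.1, 113.0]
ee_rot: [0.84, -0.542, -0.0, 0.0]
contact_force: [-0.3, -0.4, -2.7]
gripper_width: 11.1
```

```bash
python3 st.py
```

```text
9.5833 [648.54   4.14 112.96] toolyaw 294.36 tilt [ 8.404e-01 -5.420e-01 -2.000e-04  2.000e-04] F [-0.33 -0.44 -2.73] T [-0.048  0.075 -0.022] v 0.006
socket [625.45  55.16] rel pin shell x,y: -0.54 -0.14 b 32.26
```

Request:
apply_moves(plan=[1, 0, 0, -0.001, 0, 1, 0, 0, -0.002, 0, 1, 0, 0, -0.003, 0, 1, 0, 0, -0.003, 0])

```text
clock: 9.92
position: [648.6, 4.2, 110.1]
ee_rot: [0.84, -0.542, -0.0, 0.0]
contact_force: [-0.3, -0.4, -2.3]
gripper_width: 11.0
```

```bash
python3 st.py
```

```text
9.9167 [648.58   4.24 110.11] toolyaw 294.36 tilt [ 8.404e-01 -5.420e-01 -1.000e-04  0.000e+00] F [-0.28 -0.4  -2.27] T [0.008 0.059 0.021] v 0.024
socket [625.47  55.25] rel pin shell x,y: -0.47 -0.2 b 29.41
```

Request:
apply_moves(plan=[1, 0, 0, -0.0015, 0, 1, 0, 0, -0.003, 0, 1, 0, 0, -0.0045, 0, 1, 0, 0, -0.006, 0, 1, 0, 0, -0.007, 0, 1, 0, 0, -0.0075, 0, 1, 0, 0, -0.0075, 0])

```text
clock: 10.5
position: [648.6, 4.2, 102.6]
ee_rot: [0.84, -0.542, -0.0, 0.0]
contact_force: [-0.0, -0.4, -3.1]
gripper_width: 10.9
```

```bash
python3 st.py
```

```text
10.5 [648.58   4.21 102.57] toolyaw 294.36 tilt [ 8.404e-01 -5.420e-01 -1.000e-04  1.000e-04] F [-0.02 -0.44 -3.06] T [-0.01   0.086  0.008] v 0.01
socket [625.48  55.23] rel pin shell x,y: -0.5 -0.19 b 21.87
```

Request:
apply_moves(plan=[1, 0, 0, -0.0005, 0, 1, 0, 0, -0.001, 0, 1, 0, 0, -0.0015, 0, 1, 0, 0, -0.0015, 0])

```text
clock: 10.83
position: [648.6, 4.2, 101.2]
ee_rot: [0.84, -0.542, -0.0, 0.0]
contact_force: [-1.3, -0.3, -2.2]
gripper_width: 11.2
```

```bash
python3 st.py
```

```text
10.8333 [648.6    4.19 101.24] toolyaw 294.37 tilt [ 0.8404 -0.5419 -0.      0.    ] F [-1.32 -0.33 -2.24] T [-0.077  0.11   0.027] v 0.008
socket [625.5  55.2] rel pin shell x,y: -0.53 -0.2 b 20.54
```

Request:
apply_moves(plan=[1, 0, 0, -0.0003, 0, 1, 0, 0, -0.0006, 0, 1, 0, 0, -0.0006, 0])

```text
clock: 11.08
position: [648.6, 4.2, 100.7]
ee_rot: [0.84, -0.542, -0.0, 0.0]
contact_force: [-0.3, -0.2, -0.8]
gripper_width: 10.9
```

Request:
apply_moves(plan=[1, 0, 0, -0.0003, 0, 1, 0, 0, -0.0006, 0, 1, 0, 0, -0.0006, 0])

```text
clock: 11.33
position: [648.7, 4.2, 100.6]
ee_rot: [0.84, -0.542, 0.0, -0.0]
contact_force: [-0.7, -0.5, 1.0]
gripper_width: 11.0
```

Request:
apply_moves(plan=[0.6, 0, 0, 0, 0, 0.4, 0, 0, 0, 0, 0.2, 0, 0, 0, 0, 0.0, 0, 0, 0, 0, 0, 0, 0, 0, 0, 0, 0, 0, 0, 0, 0, 0, 0, 0, 0, 0, 0, 0, 0, 0])

```text
clock: 12.0
position: [648.7, 4.2, 100.1]
ee_rot: [0.84, -0.542, 0.0, -0.0]
contact_force: [-0.7, 0.0, -0.6]
gripper_width: 42.6
```

Request:
apply_moves(plan=[0, 0, 0, 0.01, 0, 0, 0, 0, 0.03, 0, 0, 0, 0, 0.05, 0, 0, 0, 0, 0.055, 0, 0, 0, 0, 0.055, 0, 0, 0, 0, 0.055, 0])

```text
clock: 12.5
position: [648.4, 4.3, 155.2]
ee_rot: [0.84, -0.542, -0.0, -0.0]
contact_force: [0.4, 1.1, -0.6]
gripper_width: 42.4
```

```bash
python3 st.py
python3 - <<'E'
from h import *
d=snap('scene','s3');im=cv2.cvtColor(d['color'],cv2.COLOR_RGB2BGR)[170:290,180:300];cv2.imwrite('pics/s3z.png',cv2.resize(im,None,fx=5,fy=5,interpolation=cv2.INTER_CUBIC))
pin=np.array([625.3,55.7])
for th in range(0,91,10):
    p=np.radians(114.3+th);u=np.array([np.cos(p),np.sin(p)]);v=np.array([-u[1],u[0]])
    print(th,[(pin-76*u+dd*v).round(1).tolist() for dd in (20.5,45)])
E
```

```text
12.5 [648.38   4.3  155.18] toolyaw 294.35 tilt [ 8.403e-01 -5.421e-01 -1.000e-04 -3.000e-04] F [ 0.4   1.12 -0.64] T [ 0.021  0.048 -0.016] v 0.025
socket [625.29  55.32] rel pin shell x,y: -0.33 -0.06 b 74.48
0 [[637.9, -22.0], [615.6, -32.1]]
10 [[651.2, -18.6], [631.0, -32.4]]
20 [[663.7, -13.0], [646.2, -30.1]]
30 [[675.1, -5.3], [660.8, -25.2]]
40 [[684.9, 4.3], [674.3, -17.8]]
50 [[692.9, 15.4], [686.3, -8.2]]
60 [[698.9, 27.8], [696.5, 3.4]]
70 [[702.6, 41.0], [704.5, 16.5]]
80 [[704.0, 54.6], [710.1, 30.9]]
90 [[703.0, 68.3], [713.1, 46.0]]
```

View pics/s3z.png

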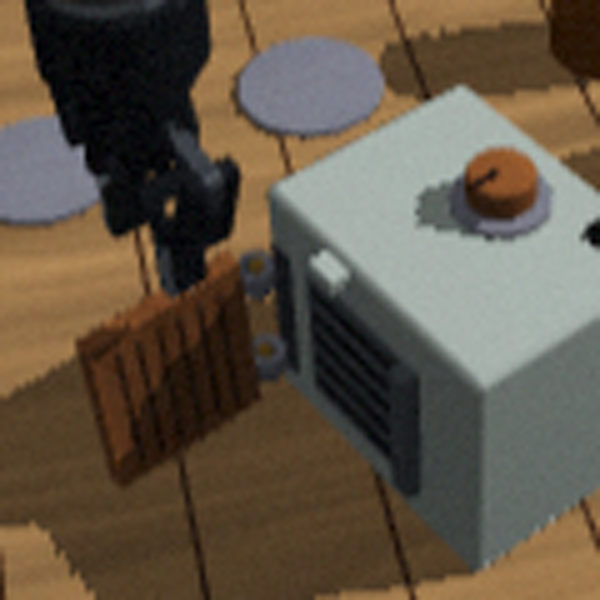

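Request:
apply_moves(plan=[1, -0.033, -0.036, 0.005, 0, 1, -0.033, -0.036, 0.005, 0, 1, -0.033, -0.036, 0.005, 0, 1, -0.033, -0.036, 0, 0, 1, -0.033, -0.036, -0.03, 0, 1, -0.033, -0.036, -0.06, 0, 1, -0.033, -0.036, -0.065, 0, 1, -0.033, -0.036, -0.065, 0])

```text
clock: 13.22
position: [614.2, -31.7, 87.0]
ee_rot: [0.841, -0.542, -0.002, 0.002]
contact_force: [-0.3, -0.2, 0.7]
gripper_width: -0.2
```

```bash
python3 st.py
python3 - <<'E'
from h import *
d=snap('wrist','w5')
E
```

```text
13.2167 [614.23 -31.65  87.  ] toolyaw 294.39 tilt [ 0.8405 -0.5418 -0.0024  0.0023] F [-0.31 -0.15  0.68] T [-0.025 -0.026  0.03 ] v 0.061
socket [591.11  19.35] rel pin shell x,y: -19.13 45.86 b 6.3
```

View pics/w5.png

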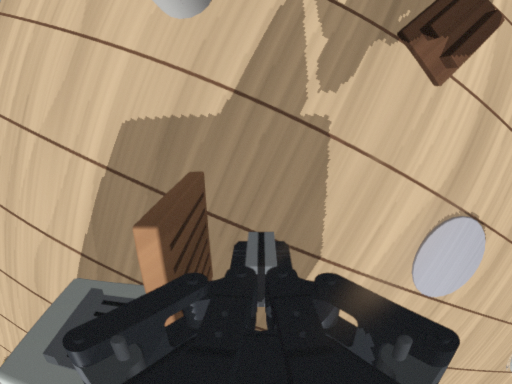

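Request:
apply_moves(plan=[1, 0, 0, 0.02, 0, 1, 0.012, 0.005, 0.02, 0, 1, 0.0223, 0.0101, 0.02, 0, 1, 0.029, 0.0118, 0.02, 0, 1, 0.0356, 0.0135, 0.02, 0, 1, 0.042, 0.0163, 0.02, 0, 1, 0.0481, 0.0191, 0.02, 0, 1, 0.054, 0.023, 0.02, 0])

```text
clock: 13.93
position: [670.1, -8.7, 110.2]
ee_rot: [0.84, -0.542, -0.0, 0.0]
contact_force: [-0.5, 0.0, -0.6]
gripper_width: 0.1
```

```bash
python3 st.py
python3 - <<'E'
from h import *
d=snap('scene','s4');im=cv2.cvtColor(d['color'],cv2.COLOR_RGB2BGR)[160:290,170:300];cv2.imwrite('pics/s4z.png',cv2.resize(im,None,fx=4.5,fy=4.5,interpolation=cv2.INTER_CUBIC))
E
```

```text
13.9333 [670.1   -8.73 110.15] toolyaw 294.35 tilt [ 8.403e-01 -5.421e-01 -1.000e-04  1.000e-04] F [-0.48  0.   -0.56] T [ 0.007  0.027 -0.019] v 0.193
socket [647.01  42.29] rel pin shell x,y: -21.12 -14.53 b 29.45
```

View pics/s4z.png

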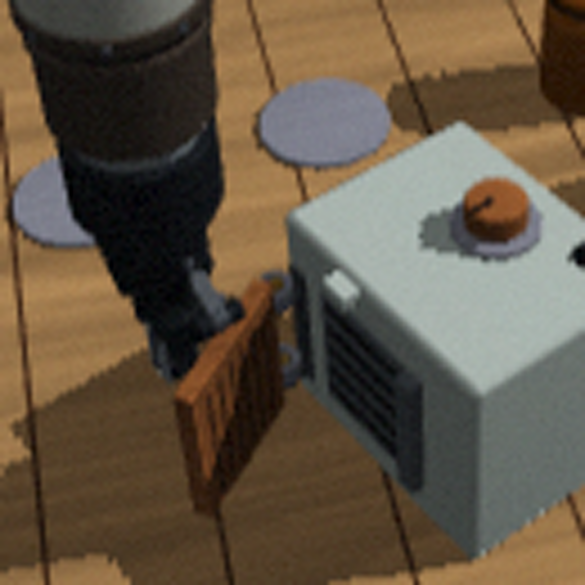

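Request:
apply_moves(plan=[1, 0.0055, 0.0038, 0, 0, 1, 0.0105, 0.0086, 0, 0, 1, 0.0153, 0.0134, 0, 0, 1, 0.0195, 0.0188, 0, 0, 1, 0.0233, 0.0245, 0, 0, 1, 0.0265, 0.0306, 0, 0, 1, 0.0293, 0.0369, 0, 0, 1, 0.0312, 0.0434, 0, 0])

```text
clock: 14.65
position: [701.1, 35.3, 110.0]
ee_rot: [0.84, -0.542, -0.0, 0.0]
contact_force: [0.8, 0.4, 0.3]
gripper_width: -0.0
```

```bash
python3 st.py
python3 - <<'E'
from h import *
d=snap('scene','s5');im=cv2.cvtColor(d['color'],cv2.COLOR_RGB2BGR)[160:290,170:300];cv2.imwrite('pics/s5z.png',cv2.resize(im,None,fx=4.5,fy=4.5,interpolation=cv2.INTER_CUBIC))
E
```

```text
14.65 [701.14  35.3  110.03] toolyaw 294.37 tilt [ 0.8404 -0.5419 -0.      0.    ] F [0.8  0.36 0.31] T [-0.023  0.017 -0.027] v 0.104
socket [678.03  86.31] rel pin shell x,y: 6.31 -60.87 b 29.33
```

View pics/s5z.png

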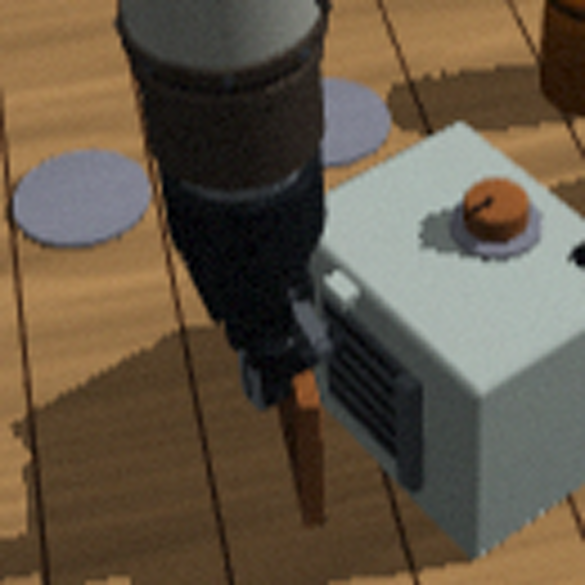

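Request:
apply_moves(plan=[1, 0.0005, 0.005, 0, 0, 1, 0.001, 0.01, 0, 0, 1, 0.0013, 0.015, 0, 0, 1, 0.0015, 0.02, 0, 0, 1, 0.0015, 0.024, 0, 0, 1, 0.0015, 0.027, 0, 0, 1, 0.0015, 0.029, 0, 0, 1, 0.001, 0.031, 0, 0])

```text
clock: 15.37
position: [701.9, 65.8, 110.1]
ee_rot: [0.84, -0.542, 0.0, -0.0]
contact_force: [-0.6, -0.5, -0.4]
gripper_width: 0.0
```

```bash
python3 st.py
python3 - <<'E'
from h import *
d=snap('scene','s6');im=cv2.cvtColor(d['color'],cv2.COLOR_RGB2BGR)[160:290,170:300];cv2.imwrite('pics/s6z.png',cv2.resize(im,None,fx=4.5,fy=4.5,interpolation=cv2.INTER_CUBIC))
E
```

```text
15.3667 [701.9   65.82 110.14] toolyaw 294.37 tilt [ 0.8404 -0.5419  0.     -0.    ] F [-0.55 -0.46 -0.37] T [-0.072  0.023  0.005] v 0.034
socket [678.79 116.83] rel pin shell x,y: 33.84 -74.07 b 29.44
```

View pics/s6z.png

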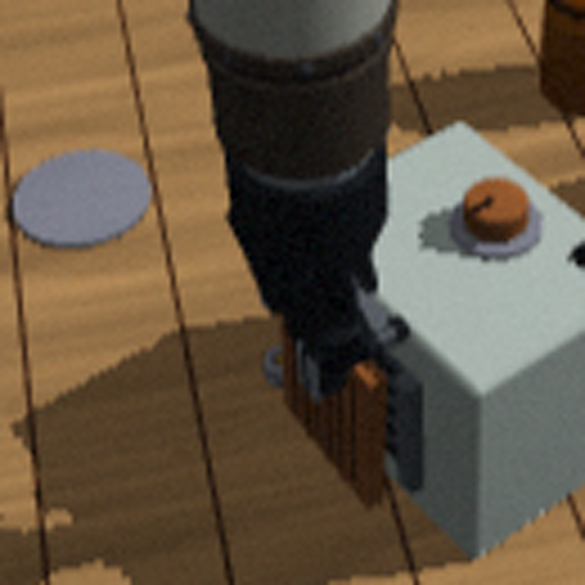

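Request:
apply_moves(plan=[1, -0.0004, 0.001, 0, 0, 1, -0.0008, 0.002, 0, 0, 1, -0.0012, 0.003, 0, 0, 1, -0.0016, 0.004, 0, 0, 1, -0.0016, 0.004, 0, 0])

```text
clock: 15.83
position: [700.2, 69.7, 110.1]
ee_rot: [0.84, -0.542, -0.0, -0.0]
contact_force: [-0.1, 0.2, -0.0]
gripper_width: 0.1
```

Request:
apply_moves(plan=[1, -0.0004, 0.001, 0, 0, 1, -0.0008, 0.002, 0, 0, 1, -0.0008, 0.002, 0, 0])

```text
clock: 16.08
position: [700.0, 70.4, 110.2]
ee_rot: [0.84, -0.542, 0.001, 0.001]
contact_force: [2.4, -4.5, -0.5]
gripper_width: -0.4
```

Request:
apply_moves(plan=[1, 0.0006, -0.0015, 0, 0, 1, 0.002, -0.005, 0, 0, 1, 0.006, -0.014, 0, 0, 1, 0.014, -0.032, 0, 0, 1, 0.025, -0.057, 0.01, 0, 1, 0.036, -0.082, 0.04, 0, 1, 0.036, -0.082, 0.07, 0, 1, 0.036, -0.082, 0.09, 0])

```text
clock: 16.75
position: [736.9, -13.0, 202.9]
ee_rot: [0.84, -0.543, 0.001, -0.001]
contact_force: [0.2, 0.6, -0.1]
gripper_width: 0.1
```

Request:
apply_moves(plan=[-1, -0.02, -0.04, 0.04, 0, -1, -0.05, -0.08, 0.04, 0, -1, -0.09, -0.11, 0.04, 0, -1, -0.12, -0.12, 0.04, 0, -1, -0.12, -0.12, 0.04, 0, -1, -0.12, -0.12, 0.04, 0, -1, -0.12, -0.12, 0.04, 0])

```text
clock: 17.33
position: [615.0, -131.5, 241.2]
ee_rot: [0.84, -0.543, 0.001, -0.001]
contact_force: [-0.1, -0.4, -0.8]
gripper_width: 83.3
```

```bash
python3 st.py
python3 - <<'E'
from h import *
d=snap('scene','s7');im=cv2.cvtColor(d['color'],cv2.COLOR_RGB2BGR)[160:290,190:320];a=cv2.resize(im,None,fx=4.5,fy=4.5,interpolation=cv2.INTER_CUBIC);cv2.imwrite('pics/s7z.png',a)
d=snap('top','t7');im=cv2.cvtColor(d['color'],cv2.COLOR_RGB2BGR)[130:210,215:295];cv2.imwrite('pics/t7z.png',cv2.resize(im,None,fx=6,fy=6,interpolation=cv2.INTER_CUBIC))
for n in('scene','top'):
    d=pickle.load(open({'scene':'s7','top':'t7'}[n]+'.pkl','rb'));W=world(d);c=d['color'].astype(int)
    m=(W[...,2]>122)&(W[...,2]<137)&(W[...,0]>590)&(W[...,0]<760)&(W[...,1]>10)&(W[...,1]<130)&(c[...,0]-c[...,2]>30)
    print(n,m.sum(),np.median(W[m][:,2]) if m.any() else 0)
    if m.sum()>5: print(cv2.minAreaRect(W[m][:,:2].astype(np.float32)))
    d0=pickle.load(open(n+'0.pkl','rb'))
    df=np.abs(d['color'].astype(int)-d0['color'].astype(int)).max(-1)>60;cv2.imwrite(f'pics/df_{n}.png',df.astype(np.uint8)*255)
E
```

```text
17.3333 [ 615.01 -131.46  241.18] toolyaw 294.28 tilt [ 8.400e-01 -5.426e-01  6.000e-04 -6.000e-04] F [-0.13 -0.44 -0.83] T [-0.031 -0.055 -0.031] v 0.037
socket [591.98 -80.41] rel pin shell x,y: -110.48 85.96 b 160.48
scene 156 128.1208363071379
((680.184326171875, 76.9771957397461), (90.2772216796875, 11.833581924438477), 20.66771697998047)
top 71 127.69089130025873
((681.5023803710938, 77.3257827758789), (99.20272064208984, 18.505508422851562), 26.612972259521484)
```

View pics/s7z.png

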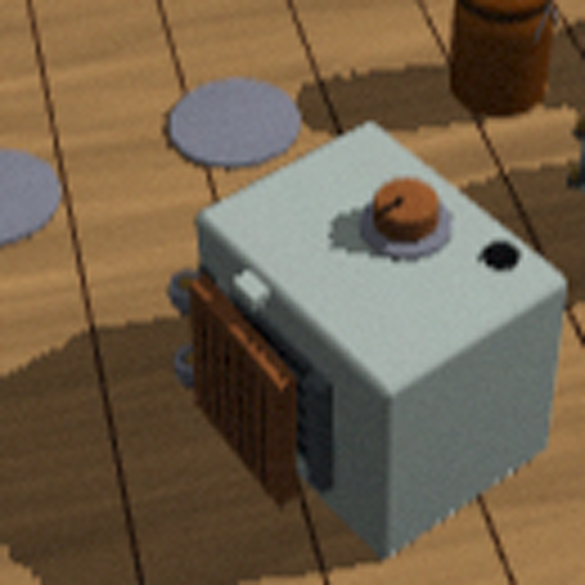

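View pics/s7.png

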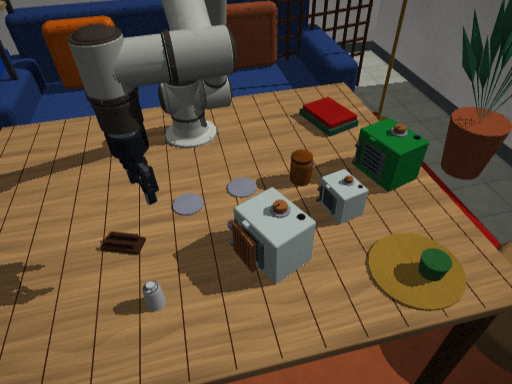

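View pics/t7z.png

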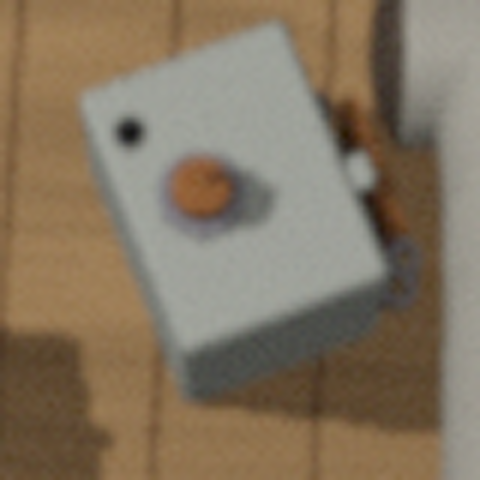

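Request:
apply_moves(plan=[-1, 0.01, 0.07, 0, 55, -1, 0.01, 0.07, 0, 55, -1, 0.01, 0.07, 0, 55, -1, 0.01, 0.07, 0, 55, -1, 0.01, 0.07, 0, 55, -1, 0.01, 0.07, 0, 55, -1, 0.01, 0.07, 0, 55, -1, 0.01, 0.07, 0, 55])

```text
clock: 18.1
position: [626.6, -59.2, 239.2]
ee_rot: [0.996, -0.089, -0.0, 0.0]
contact_force: [1.0, -0.5, -0.2]
gripper_width: 85.0
```

Request:
apply_moves(plan=[-1, 0.02, 0.01, 0, 55, -1, 0.02, 0.01, 0, 55, -1, 0.02, 0.01, 0, 55, -1, 0.02, 0.01, 0, 55, -1, 0.02, 0.01, 0, 55, -1, 0.02, 0.01, 0, 55, -1, 0.02, 0.01, 0, 55, -1, 0.02, 0.01, 0, 55])

```text
clock: 18.77
position: [646.5, -49.3, 239.1]
ee_rot: [0.925, 0.381, -0.0, -0.0]
contact_force: [0.2, 0.2, -0.1]
gripper_width: 85.5
```

Request:
apply_moves(plan=[-1, 0, 0, 0, 0, -1, 0, 0, 0, 0, -1, 0, 0, 0, 0])

```text
clock: 19.02
position: [646.0, -49.8, 239.6]
ee_rot: [0.926, 0.377, -0.0, -0.0]
contact_force: [-0.4, 1.1, 0.4]
gripper_width: 85.3
```

```bash
python3 st.py
python3 - <<'E'
from h import *
d=snap('wrist','w8');im=cv2.cvtColor(d['color'],cv2.COLOR_RGB2BGR);cv2.imwrite('pics/w8z.png',cv2.resize(im[:200,100:360],None,fx=3,fy=3,interpolation=cv2.INTER_CUBIC))
W=wpts(d);c=d['color'].astype(int)
m=(W[...,2]>123)&(W[...,2]<138)&(W[...,0]>590)&(W[...,0]<760)&(W[...,1]>10)&(W[...,1]<130)&(c[...,0]-c[...,2]>30)
v,u=np.nonzero(m);print(len(v),np.median(W[m][:,2]))
print(cv2.minAreaRect(wcast(d,np.c_[u,v],130)[:,:2].astype(np.float32)))
t=(abs(W[...,2]-150)<5)&(W[...,0]>500)&(W[...,1]>0);v,u=np.nonzero(t)
print(cv2.minAreaRect(wcast(d,np.c_[u,v],150)[:,:2].astype(np.float32)))
E
```

```text
19.0167 [645.95 -49.84 239.58] toolyaw 44.3 tilt [ 9.262e-01  3.771e-01 -3.000e-04 -1.000e-04] F [-0.39  1.08  0.45] T [-0.053 -0.022  0.023] v 0.009
socket [605.87 -88.96] rel pin shell x,y: -123.97 76.79 b 158.88
1357 129.00850966530643
((679.4656982421875, 75.42791748046875), (88.53685760498047, 13.569969177246094), 20.871145248413086)
((638.115966796875, 140.7000732421875), (119.8936996459961, 142.7882080078125), 24.48569107055664)
```

View pics/w8z.png

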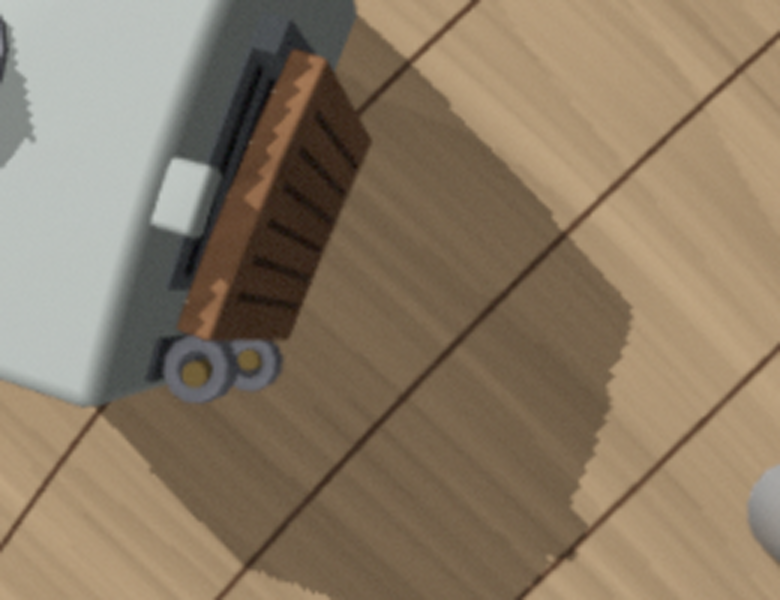

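Request:
apply_moves(plan=[1, 0.05, 0.03, 0, -55, 1, 0.05, 0.03, 0, -55, 1, 0.05, 0.03, 0, -55, 1, 0.05, 0.03, 0, -55, 1, 0.05, 0.03, 0, -55, 1, 0.05, 0.03, 0, -55, 1, 0.05, 0.03, 0, -55, 1, 0.05, 0.03, 0, -55])

```text
clock: 19.73
position: [695.6, -20.2, 239.9]
ee_rot: [0.995, -0.096, -0.0, -0.0]
contact_force: [-0.0, 0.5, 0.4]
gripper_width: 0.3
```

Request:
apply_moves(plan=[1, 0.0294, 0.0698, 0, -55, 1, 0.0294, 0.0698, 0, -55, 1, 0.0294, 0.0698, 0, -55, 1, 0.0294, 0.0698, 0, -55, 1, 0.0294, 0.0698, 0, -55, 1, 0.0294, 0.0698, 0, -55, 1, 0.0294, 0.0698, 0, -55, 1, 0.0294, 0.0698, 0, -55])

```text
clock: 20.4
position: [725.0, 49.6, 239.9]
ee_rot: [0.839, -0.545, -0.0, 0.0]
contact_force: [-0.2, -0.1, 0.4]
gripper_width: -0.0
```

Request:
apply_moves(plan=[1, 0, 0, -0.04, 0, 1, 0, 0, -0.08, 0, 1, 0, 0, -0.11, 0, 1, 0, 0, -0.13, 0, 1, 0, 0, -0.13, 0, 1, 0, 0, -0.13, 0, 1, 0, 0, -0.13, 0])

```text
clock: 20.98
position: [726.3, 49.6, 112.2]
ee_rot: [0.84, -0.542, 0.001, -0.001]
contact_force: [-0.9, 0.3, 0.5]
gripper_width: 0.4
```

```bash
python3 st.py
```

```text
20.9833 [726.33  49.58 112.17] toolyaw 294.38 tilt [ 0.8405 -0.5419  0.0015 -0.001 ] F [-0.86  0.3   0.48] T [-0.028 -0.013  0.012] v 0.022
socket [703.22 100.59] rel pin shell x,y: 9.01 -89.7 b 31.47
```

Request:
apply_moves(plan=[1, -0.0025, 0.0055, 0, 0, 1, -0.005, 0.011, 0, 0, 1, -0.007, 0.0155, 0, 0, 1, -0.008, 0.018, 0, 0, 1, -0.0088, 0.0195, 0, 0, 1, -0.0095, 0.021, 0, 0, 1, -0.0095, 0.021, 0, 0])

```text
clock: 21.57
position: [715.2, 70.8, 110.3]
ee_rot: [0.841, -0.542, 0.0, -0.0]
contact_force: [0.6, 0.2, 0.5]
gripper_width: 0.2
```

Request:
apply_moves(plan=[1, -0.0004, 0.0009, 0, 0, 1, -0.0008, 0.0018, 0, 0, 1, -0.0012, 0.0027, 0, 0, 1, -0.0016, 0.0036, 0, 0, 1, -0.0018, 0.004, 0, 0, 1, -0.002, 0.0045, 0, 0, 1, -0.002, 0.0045, 0, 0])

```text
clock: 22.15
position: [713.4, 75.0, 110.1]
ee_rot: [0.84, -0.542, 0.0, -0.0]
contact_force: [0.0, -1.0, -1.1]
gripper_width: 0.1
```

Request:
apply_moves(plan=[1, -0.0002, 0.0005, 0, 0, 1, -0.0004, 0.0009, 0, 0, 1, -0.0004, 0.0009, 0, 0])

```text
clock: 22.4
position: [713.0, 75.8, 110.1]
ee_rot: [0.84, -0.542, 0.0, 0.0]
contact_force: [0.4, 0.2, -0.2]
gripper_width: 0.0
```

Request:
apply_moves(plan=[1, -0.0002, 0.0005, 0, 0, 1, -0.0004, 0.0009, 0, 0, 1, -0.0004, 0.0009, 0, 0])

```text
clock: 22.65
position: [712.9, 76.1, 110.2]
ee_rot: [0.84, -0.542, 0.0, 0.0]
contact_force: [2.0, -1.8, -0.1]
gripper_width: 0.1
```

Request:
apply_moves(plan=[1, -0.0002, 0.0005, 0, 0, 1, -0.0002, 0.0005, 0, 0, 1, -0.0002, 0.0005, 0, 0])

```text
clock: 22.9
position: [712.8, 76.2, 110.2]
ee_rot: [0.84, -0.542, 0.001, 0.0]
contact_force: [2.1, -5.2, -0.3]
gripper_width: 0.1
```

Request:
apply_moves(plan=[1, 0.0001, -0.0003, 0, 0, 1, 0.0002, -0.0005, 0, 0, 1, 0.0003, -0.0007, 0, 0, 1, 0.0004, -0.0009, 0, 0, 1, 0.0005, -0.0011, 0, 0, 1, 0.0006, -0.0013, 0, 0, 1, 0.0007, -0.0015, 0, 0, 1, 0.0008, -0.0017, 0, 0])

```text
clock: 23.57
position: [712.9, 76.0, 110.1]
ee_rot: [0.84, -0.542, -0.0, -0.0]
contact_force: [-0.4, -1.1, 0.7]
gripper_width: -0.0
```

```bash
python3 st.py
cat > chk.py <<'E'
from h import *
import sys
d=snap('scene',sys.argv[1]);W=world(d);c=d['color'].astype(int)
m=(W[...,2]>122)&(W[...,2]<137)&(W[...,0]>590)&(W[...,0]<760)&(W[...,1]>10)&(W[...,1]<130)&(c[...,0]-c[...,2]>30)
v,u=np.nonzero(m);Q=cast(d,np.c_[u,v],130)[:,:2].astype(np.float32)
print('scene leaf top',len(v),cv2.minAreaRect(Q))
im=cv2.cvtColor(d['color'],cv2.COLOR_RGB2BGR)[160:290,190:320];cv2.imwrite(f'pics/{sys.argv[1]}z.png',cv2.resize(im,None,fx=4.5,fy=4.5,interpolation=cv2.INTER_CUBIC))
E
python3 chk.py s8
```

```text
23.5667 [712.91  75.98 110.1 ] toolyaw 294.38 tilt [ 8.404e-01 -5.419e-01 -3.000e-04 -1.000e-04] F [-0.38 -1.07  0.74] T [-0.379 -0.18  -0.004] v 0.004
socket [689.8  126.98] rel pin shell x,y: 38.59 -88.28 b 29.4
scene leaf top 2 ((724.4020385742188, 91.90400695800781), (2.333848476409912, 0.0), -104.46289825439453)
```

View pics/s8z.png

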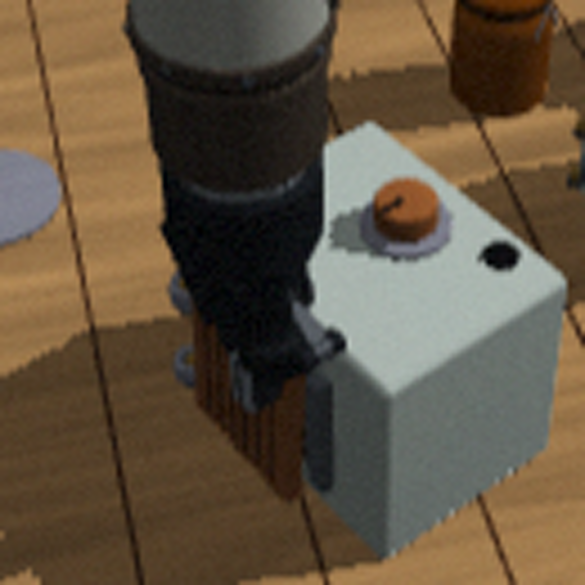

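Request:
apply_moves(plan=[1, 0.0002, -0.0004, 0, 0, 1, 0.0004, -0.0008, 0, 0, 1, 0.0006, -0.0013, 0, 0, 1, 0.0008, -0.0018, 0, 0, 1, 0.001, -0.0022, 0, 0, 1, 0.0012, -0.0027, 0, 0, 1, 0.0016, -0.0036, 0, 0, 1, 0.002, -0.0045, 0, 0])

```text
clock: 24.28
position: [715.2, 71.0, 110.1]
ee_rot: [0.84, -0.542, -0.0, -0.0]
contact_force: [0.1, 0.3, -0.3]
gripper_width: -0.2
```

```bash
python3 st.py; python3 chk.py s9
```

```text
24.2833 [715.18  70.95 110.1 ] toolyaw 294.37 tilt [ 0.8404 -0.5419 -0.     -0.    ] F [ 0.09  0.27 -0.31] T [0.013 0.035 0.034] v 0.02
socket [692.07 121.96] rel pin shell x,y: 33.08 -88.29 b 29.4
scene leaf top 1 ((727.0404663085938, 90.10106658935547), (0.0, 0.0), 0.0)
```

Request:
apply_moves(plan=[1, 0.002, -0.004, 0, 0, 1, 0.005, -0.011, 0, 0, 1, 0.01, -0.022, 0, 0, 1, 0.016, -0.036, 0, 0, 1, 0.016, -0.036, 0.03, 0, 1, 0.016, -0.036, 0.07, 0, 1, 0.016, -0.036, 0.11, 0, 1, 0.016, -0.036, 0.13, 0])

```text
clock: 25.0
position: [733.5, 32.8, 246.5]
ee_rot: [0.84, -0.542, 0.004, -0.002]
contact_force: [0.7, -0.8, 1.3]
gripper_width: -0.1
```

Request:
apply_moves(plan=[-1, -0.05, -0.06, 0, 55, -1, -0.05, -0.06, 0, 55, -1, -0.05, -0.06, 0, 55, -1, -0.05, -0.06, 0, 55, -1, -0.05, -0.06, 0, 55, -1, -0.05, -0.06, 0, 55, -1, -0.05, -0.06, 0, 55, -1, -0.05, -0.06, 0, 55])

```text
clock: 25.67
position: [681.5, -26.8, 240.2]
ee_rot: [0.996, -0.091, 0.0, 0.0]
contact_force: [0.6, 0.6, -0.4]
gripper_width: 85.4
```

Request:
apply_moves(plan=[-1, -0.04, -0.02, 0, 55, -1, -0.04, -0.02, 0, 55, -1, -0.04, -0.02, 0, 55, -1, -0.04, -0.02, 0, 55, -1, -0.04, -0.02, 0, 55, -1, -0.04, -0.02, 0, 55, -1, -0.04, -0.02, 0, 55, -1, -0.04, -0.02, 0, 55])

```text
clock: 26.33
position: [641.5, -46.6, 240.2]
ee_rot: [0.925, 0.379, 0.0, 0.0]
contact_force: [0.0, -0.2, -0.7]
gripper_width: 85.3
```

```bash
python3 st.py; python3 chk.py s10;  cat > chkw.py <<'E'
from h import *
import sys
d=snap('wrist',sys.argv[1]);im=cv2.cvtColor(d['color'],cv2.COLOR_RGB2BGR);cv2.imwrite(f'pics/{sys.argv[1]}z.png',cv2.resize(im[:200,100:360],None,fx=3,fy=3,interpolation=cv2.INTER_CUBIC))
W=wpts(d);c=d['color'].astype(int)
m=(W[...,2]>123)&(W[...,2]<138)&(W[...,0]>590)&(W[...,0]<760)&(W[...,1]>10)&(W[...,1]<130)&(c[...,0]-c[...,2]>30)
v,u=np.nonzero(m);print(len(v),np.median(W[m][:,2]))
print(cv2.minAreaRect(wcast(d,np.c_[u,v],130)[:,:2].astype(np.float32)))
E
python3 chkw.py w10
```

```text
26.3333 [641.46 -46.59 240.2 ] toolyaw 44.6 tilt [9.252e-01 3.795e-01 1.000e-04 1.000e-04] F [ 0.03 -0.19 -0.71] T [ 0.046 -0.043 -0.055] v 0.966
socket [601.59 -85.92] rel pin shell x,y: -119.44 79.45 b 159.5
scene leaf top 151 ((680.9688720703125, 77.30651092529297), (92.85179901123047, 13.477628707885742), 22.198238372802734)
1363 129.04628355869494
((678.4874877929688, 77.52186584472656), (88.61202239990234, 13.538662910461426), 22.52256202697754)
```

View pics/w10z.png

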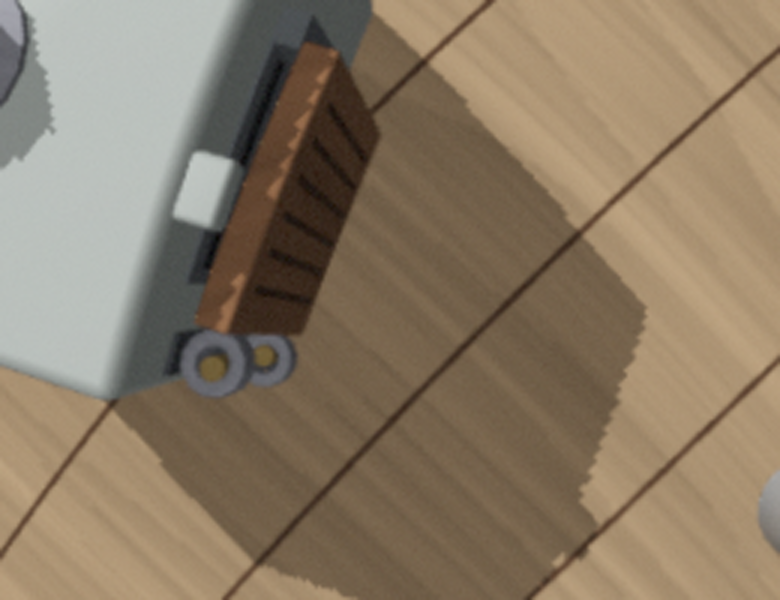

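View pics/s10z.png

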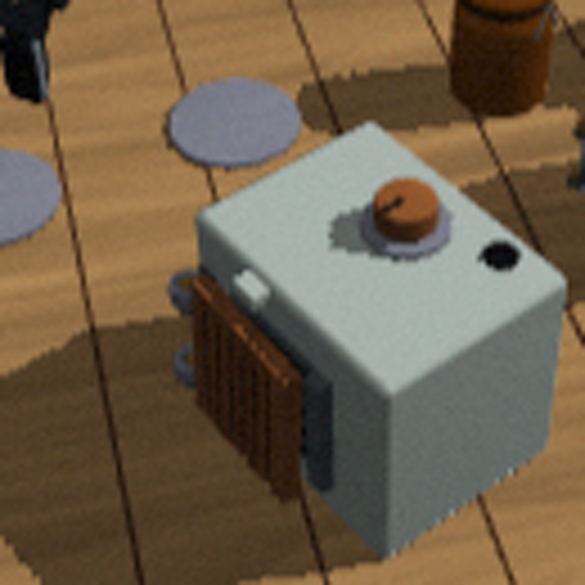

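Request:
apply_moves(plan=[-1, 0.01, 0.015, -0.01, 0, -1, 0.01, 0.015, -0.01, 0, -1, 0.01, 0.015, -0.01, 0, -1, 0.01, 0.015, -0.01, 0, -1, 0.01, 0.015, -0.01, 0, -1, 0.01, 0.015, -0.01, 0])

```text
clock: 26.93
position: [651.2, -30.2, 230.4]
ee_rot: [0.926, 0.377, 0.0, 0.0]
contact_force: [-0.9, 1.1, -0.8]
gripper_width: 85.5
```

```bash
python3 st.py; python3 chkw.py w11; python3 chk.py s11
python3 - <<'E'
from h import *
d=pickle.load(open('w11.pkl','rb'));im=cv2.cvtColor(d['color'],cv2.COLOR_RGB2BGR)[:120,140:260]
cv2.imwrite('pics/w11zz.png',cv2.resize(im,None,fx=5,fy=5,interpolation=cv2.INTER_CUBIC))
E
```

```text
26.9333 [651.22 -30.19 230.41] toolyaw 44.33 tilt [9.261e-01 3.773e-01 2.000e-04 1.000e-04] F [-0.87  1.08 -0.77] T [-0.02   0.008  0.028] v 0.001
socket [611.16 -69.33] rel pin shell x,y: -108.24 63.93 b 149.71
1495 129.17846365143427
((678.6130981445312, 77.70184326171875), (88.62207794189453, 12.851133346557617), 22.646148681640625)
scene leaf top 154 ((680.6116333007812, 76.76542663574219), (91.7815170288086, 14.20970344543457), 22.198238372802734)
```

View pics/w11zz.png

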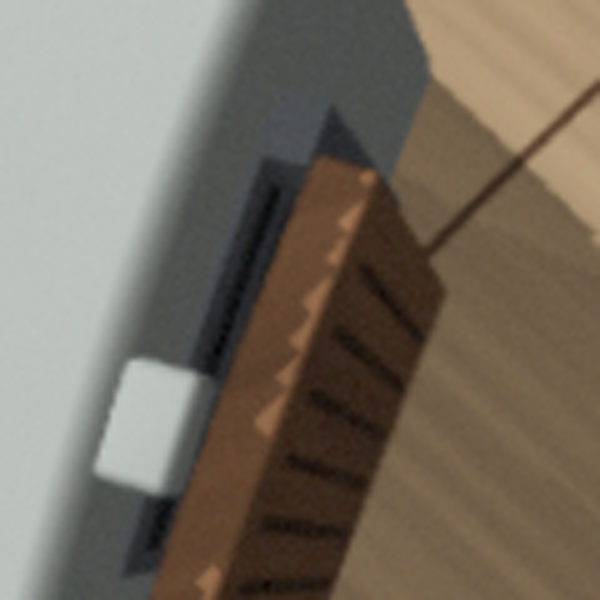

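Run:
```python
from h import *
d=pickle.load(open('w11.pkl','rb'))
o=lambda x,y:[140+x/5-.4,y/5-.4]
a=np.radians(114.2);u=np.array([np.cos(a),np.sin(a)]);v=np.array([-u[1],u[0]])
pin=np.array([625.2,55.6])
for n,p,z in (('back far',o(318,155),130),('front far',o(378,173),130),('back nearer',o(160,570),130),('front nearer',o(225,570),130),('back mid',o(240,345),130),('brow fr-far',o(212,372),149),('brow fr-near',o(168,495),149)):
    q=wcast(d,[p],z)[0,:2]-pin;print(n,'from face',round(16-q@u,2),'along -y',round(-q@v,2))
im=d['color'];
W=wpts(d);t=(abs(W[...,2]-150)<4)&(W[...,0]>560)&(W[...,1]>20)
vv,uu=np.nonzero(t);Q=wcast(d,np.c_[uu,vv],150)[:,:2]-pin
s=-Q@v;f=16-Q@u
for k in range(-20,110,10):
    m=abs(s-k)<2
    if m.any(): print(k,'shell-top edge from face',f[m].max().round(1))
```

```text
back far from face 12.91 along -y 102.14
front far from face 23.57 along -y 102.04
back nearer from face 10.65 along -y 27.75
front nearer from face 21.53 along -y 31.17
back mid from face 11.65 along -y 67.74
brow fr-far from face 13.92 along -y 62.05
brow fr-near from face 13.41 along -y 41.9
-10 shell-top edge from face 1.2
0 shell-top edge from face 2.0
10 shell-top edge from face 2.1
20 shell-top edge from face 1.6
30 shell-top edge from face 1.5
40 shell-top edge from face 11.8
50 shell-top edge from face 14.2
60 shell-top edge from face 14.5
70 shell-top edge from face 1.5
80 shell-top edge from face 1.3
90 shell-top edge from face 1.5
100 shell-top edge from face 1.3
```

Request:
apply_moves(plan=[1, 0.05, 0.02, 0.01, -55, 1, 0.05, 0.02, 0.01, -55, 1, 0.05, 0.02, 0.01, -55, 1, 0.05, 0.02, 0.01, -55, 1, 0.05, 0.02, 0.01, -55, 1, 0.05, 0.02, 0.01, -55, 1, 0.05, 0.02, 0.01, -55, 1, 0.05, 0.02, 0.01, -55])

```text
clock: 27.7
position: [701.1, -10.1, 240.3]
ee_rot: [0.995, -0.096, 0.0, -0.0]
contact_force: [0.0, 0.2, 0.1]
gripper_width: 0.2
```

Request:
apply_moves(plan=[1, 0.0237, 0.0594, 0, -55, 1, 0.0237, 0.0594, 0, -55, 1, 0.0237, 0.0594, 0, -55, 1, 0.0237, 0.0594, 0, -55, 1, 0.0237, 0.0594, 0, -55, 1, 0.0237, 0.0594, 0, -55, 1, 0.0237, 0.0594, 0, -55, 1, 0.0237, 0.0594, 0, -55])

```text
clock: 28.37
position: [724.8, 49.4, 240.2]
ee_rot: [0.839, -0.544, 0.0, -0.0]
contact_force: [-0.6, -0.6, 0.2]
gripper_width: 0.2
```

Request:
apply_moves(plan=[1, 0, 0, -0.04, 0, 1, 0, 0, -0.08, 0, 1, 0, 0, -0.11, 0, 1, 0, 0, -0.13, 0, 1, 0, 0, -0.13, 0, 1, 0, 0, -0.13, 0, 1, 0, 0, -0.13, 0])

```text
clock: 28.95
position: [726.3, 49.5, 112.4]
ee_rot: [0.841, -0.542, 0.002, -0.001]
contact_force: [0.2, -0.1, 0.8]
gripper_width: 0.1
```

Request:
apply_moves(plan=[1, -0.0025, 0.0055, 0, 0, 1, -0.005, 0.011, 0, 0, 1, -0.0075, 0.0165, 0, 0, 1, -0.009, 0.02, 0, 0, 1, -0.0095, 0.021, 0, 0, 1, -0.0097, 0.0215, 0, 0, 1, -0.0099, 0.022, 0, 0, 1, -0.0101, 0.0225, 0, 0])

```text
clock: 29.62
position: [714.8, 71.9, 110.1]
ee_rot: [0.84, -0.542, 0.0, 0.0]
contact_force: [-0.6, 0.5, -0.5]
gripper_width: -0.2
```

```bash
python3 st.py
```

```text
29.6167 [714.76  71.86 110.1 ] toolyaw 294.36 tilt [ 0.8404 -0.542   0.      0.    ] F [-0.63  0.54 -0.51] T [ 0.048  0.027 -0.023] v 0.008
socket [691.66 122.88] rel pin shell x,y: 34.08 -88.29 b 29.4
```

Request:
apply_moves(plan=[1, -0.0003, 0.0007, 0, 0, 1, -0.0006, 0.0014, 0, 0, 1, -0.0009, 0.0021, 0, 0, 1, -0.0012, 0.0026, 0, 0, 1, -0.0014, 0.0031, 0, 0, 1, -0.0016, 0.0035, 0, 0, 1, -0.0018, 0.0039, 0, 0, 1, -0.0019, 0.0041, 0, 0])

```text
clock: 30.28
position: [713.0, 76.0, 110.2]
ee_rot: [0.84, -0.542, 0.0, -0.0]
contact_force: [0.2, -0.8, -0.7]
gripper_width: -0.2
```

Request:
apply_moves(plan=[1, -0.0001, 0.0002, 0, 0, 1, -0.0002, 0.0004, 0, 0, 1, -0.0002, 0.0005, 0, 0, 1, -0.0002, 0.0006, 0, 0, 1, -0.0002, 0.0006, 0, 0, 1, -0.0002, 0.0006, 0, 0])

```text
clock: 30.78
position: [712.9, 76.1, 110.1]
ee_rot: [0.84, -0.542, 0.0, 0.0]
contact_force: [1.7, -3.3, -0.5]
gripper_width: 0.1
```

```bash
python3 st.py
```

```text
30.7833 [712.87  76.14 110.15] toolyaw 294.36 tilt [ 8.404e-01 -5.420e-01  2.000e-04  1.000e-04] F [ 1.68 -3.29 -0.45] T [-0.978 -0.507 -0.027] v 0.001
socket [689.77 127.15] rel pin shell x,y: 38.75 -88.32 b 29.45
```

Request:
apply_moves(plan=[1, 4e-05, -0.0001, 0, 0, 1, 8e-05, -0.0002, 0, 0, 1, 0.00012, -0.0003, 0, 0, 1, 0.00016, -0.0004, 0, 0, 1, 0.0002, -0.0005, 0, 0, 1, 0.00024, -0.0006, 0, 0, 1, 0.00028, -0.0007, 0, 0, 1, 0.00032, -0.0008, 0, 0])

```text
clock: 31.45
position: [712.9, 76.1, 110.1]
ee_rot: [0.84, -0.542, -0.0, -0.0]
contact_force: [1.1, -2.1, -0.0]
gripper_width: 0.1
```

```bash
python3 st.py
```

```text
31.45 [712.9   76.05 110.13] toolyaw 294.37 tilt [ 8.404e-01 -5.419e-01 -1.000e-04 -1.000e-04] F [ 1.1  -2.09 -0.02] T [-0.587 -0.337  0.004] v 0.005
socket [689.79 127.06] rel pin shell x,y: 38.66 -88.3 b 29.43
```

Request:
apply_moves(plan=[1, 4e-05, -0.0001, 0, 0, 1, 8e-05, -0.0002, 0, 0, 1, 0.00012, -0.0003, 0, 0, 1, 0.00016, -0.0004, 0, 0, 1, 0.0002, -0.0005, 0, 0, 1, 0.00024, -0.0006, 0, 0, 1, 0.00028, -0.0007, 0, 0, 1, 0.00032, -0.0008, 0, 0])

```text
clock: 32.12
position: [713.1, 75.1, 110.0]
ee_rot: [0.84, -0.542, -0.0, 0.0]
contact_force: [1.0, 0.2, -0.4]
gripper_width: -0.1
```

```bash
python3 st.py
```

```text
32.1167 [713.14  75.14 110.  ] toolyaw 294.37 tilt [ 8.404e-01 -5.419e-01 -2.000e-04  1.000e-04] F [ 0.95  0.18 -0.42] T [-0.001  0.029  0.055] v 0.004
socket [690.03 126.15] rel pin shell x,y: 37.74 -88.14 b 29.3
```

Request:
apply_moves(plan=[1, 0.0001, -0.0003, 0, 0, 1, 0.0003, -0.0007, 0, 0, 1, 0.0006, -0.0013, 0, 0, 1, 0.001, -0.0022, 0, 0, 1, 0.0018, -0.004, 0, 0, 1, 0.003, -0.0065, 0, 0, 1, 0.005, -0.011, 0, 0, 1, 0.008, -0.018, 0, 0])

```text
clock: 32.78
position: [721.4, 56.9, 110.2]
ee_rot: [0.841, -0.542, -0.0, -0.0]
contact_force: [0.2, -0.2, -0.0]
gripper_width: 0.1
```

Request:
apply_moves(plan=[1, 0.004, -0.009, 0, 0, 1, 0.008, -0.018, 0, 0, 1, 0.01, -0.022, 0.02, 0, 1, 0.01, -0.022, 0.05, 0, 1, 0.01, -0.022, 0.09, 0, 1, 0.01, -0.022, 0.12, 0, 1, 0.01, -0.022, 0.13, 0, 1, 0.01, -0.022, 0.13, 0])

```text
clock: 33.45
position: [733.3, 34.1, 245.1]
ee_rot: [0.84, -0.542, 0.003, -0.003]
contact_force: [-0.7, -0.6, 0.1]
gripper_width: -0.0
```

Request:
apply_moves(plan=[-1, -0.05, -0.05, 0, 55, -1, -0.05, -0.05, 0, 55, -1, -0.05, -0.05, 0, 55, -1, -0.05, -0.05, 0, 55, -1, -0.05, -0.05, 0, 55, -1, -0.05, -0.05, 0, 55, -1, -0.05, -0.05, 0, 55, -1, -0.05, -0.05, 0, 55])

```text
clock: 34.12
position: [680.5, -15.7, 237.8]
ee_rot: [0.996, -0.09, -0.002, 0.0]
contact_force: [-0.1, 0.1, 0.9]
gripper_width: 85.5
```

Request:
apply_moves(plan=[-1, -0.03, -0.03, -0.01, 55, -1, -0.03, -0.03, -0.01, 55, -1, -0.03, -0.03, -0.01, 55, -1, -0.03, -0.03, -0.01, 55, -1, -0.03, -0.03, -0.01, 55, -1, -0.03, -0.03, -0.01, 55, -1, -0.03, -0.03, -0.01, 55, -1, -0.03, -0.03, -0.01, 55])

```text
clock: 34.78
position: [650.4, -45.5, 227.8]
ee_rot: [0.925, 0.38, -0.002, -0.001]
contact_force: [0.0, -0.4, 0.0]
gripper_width: 85.4
```

Request:
apply_moves(plan=[-1, 0, 0, 0, 0, -1, 0, 0, 0, 0, -1, 0, 0, 0, 0, -1, 0, 0, 0, 0])

```text
clock: 35.12
position: [651.1, -45.2, 229.5]
ee_rot: [0.926, 0.377, -0.0, -0.0]
contact_force: [-0.2, -0.1, 0.7]
gripper_width: 85.4
```

```bash
python3 st.py; python3 chkw.py w12; python3 chk.py s12
python3 - <<'E'
from h import *
d=pickle.load(open('w12.pkl','rb'));im=cv2.cvtColor(d['color'],cv2.COLOR_RGB2BGR)[:140,130:270]
cv2.imwrite('pics/w12zz.png',cv2.resize(im,None,fx=4,fy=4,interpolation=cv2.INTER_CUBIC))
E
```

```text
35.1167 [651.12 -45.18 229.49] toolyaw 44.28 tilt [ 9.263e-01  3.769e-01 -5.000e-04 -2.000e-04] F [-0.18 -0.12  0.73] T [-0.027 -0.015 -0.028] v 0.006
socket [611.02 -84.28] rel pin shell x,y: -121.81 70.18 b 148.79
1458 129.08085079525506
((678.5584716796875, 77.64981079101562), (88.86896514892578, 13.544513702392578), 23.019012451171875)
scene leaf top 148 ((681.0730590820312, 77.48602294921875), (93.33206176757812, 11.533140182495117), 23.81617546081543)
```

View pics/w12zz.png

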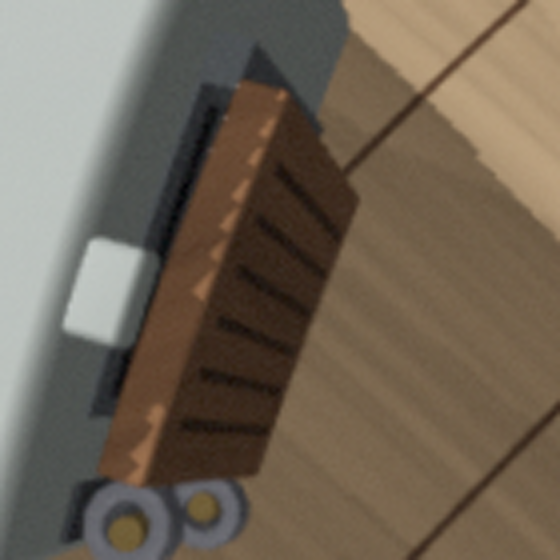

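Request:
apply_moves(plan=[-1, -0.02, -0.04, 0.02, 0, -1, -0.04, -0.08, 0.02, 0, -1, -0.06, -0.1, 0.02, 0, -1, -0.06, -0.1, 0.02, 0, -1, -0.06, -0.1, 0.02, 0, -1, -0.06, -0.1, 0.02, 0, -1, -0.06, -0.1, 0.02, 0, -1, -0.06, -0.1, 0.02, 0])

```text
clock: 35.88
position: [591.9, -144.1, 249.8]
ee_rot: [0.926, 0.378, -0.0, -0.0]
contact_force: [-0.3, -0.0, -0.3]
gripper_width: 85.5
```

```bash
python3 chk.py s13
python3 - <<'E'
from h import *
a=pickle.load(open('scene0.pkl','rb'));b=pickle.load(open('s13.pkl','rb'))
W0,W1=world(a),world(b)
for n,(u0,u1,v0,v1) in {'jar':(286,318,145,190),'tooth':(138,170,275,315),'coasters':(168,262,174,218)}.items():
    ga=cv2.cvtColor(a['color'],7)[v0:v1,u0:u1].astype(np.float32);gb=cv2.cvtColor(b['color'],7)[v0:v1,u0:u1].astype(np.float32)
    print(n,cv2.phaseCorrelate(ga,gb),np.abs(ga-gb).mean())
s=arm.read_state();print(s['clock'],s['contact_force'])
E
```

```text
scene leaf top 154 ((680.8997192382812, 77.44595336914062), (92.856201171875, 13.488129615783691), 22.43427276611328)
jar ((-0.032834030939792314, 0.6075105971438468), 1.02088559601042) 2.9
tooth ((-0.0020443029990921957, 0.0621749404731311), 0.9829660512506961) 2.8585937
coasters ((-0.0015505618228033313, 0.41399507507095734), 0.9792083113281815) 3.0191007
35.9333 [ 0.07698417 -0.09405459 -0.93684793]
```

View pics/s13z.png

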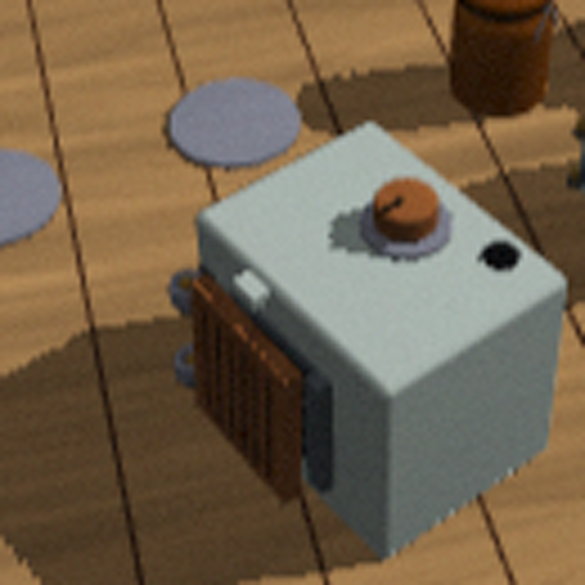

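```bash
python3 -c "
from bench import arm
print(arm.job_done())"
```

```text
the job is handed in; nothing more can be done
None
```

The leaf is hung on the white humidifier with both sockets home on the pins, swung shut, and let go. I handed the job in at about 36 s.

**Hanging:** I found the pins with the wrist camera and brought the leaf in level from the front, standing open. It went down the full 14 mm onto both pins. It bottomed at the expected height with about 3 N.

**Shutting:** I released the leaf open and swung it shut with the closed fingers. It pressed on the stop with at most about 6 N. After the first two pushes it drifted back, to about 3.4° and then 1.7° open. I pushed a third time and backed off very slowly.

**Last checks:**
- **Pins and height:** both pins were visible in the sockets, and the leaf top read 129 mm high against 130 mm expected.
- **Angle:** the wrist camera put the leaf 23.0° from the world x axis, against about 24.2° for the shell face, so it may stand about 1° open. The scene camera disagreed with itself, reading 23.8° and then 22.4°. I put that down to noise, but it could mean up to about 2° open.
- **Other objects:** the jar, toothpick holder and coasters look unmoved in the scene image. The shift estimate was under 0.1 pixel for the holder and about 0.4–0.6 pixel for the coasters and jar, with only noise-level differences.
- **Arm:** it ended clear of everything, with forces at noise level.

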